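# Tip one stirring bar from its tube into the slide dish

### The arm

A 6-joint arm with a two-finger parallel gripper is mounted at the origin on the work surface. World frame = base frame: x ahead of the robot, y to its left, z up, the work surface at z = 0. Lengths are in m, angles in degrees, forces in N, time in s.
With the tool pointing down it reaches from about 0.325 to 0.875 m from the base axis. Payload 4.4 kg.
Tool frame: the origin (TCP) lies at the very end of the fingers, on their centre line; the grasp point (between the pads) lies 19 mm behind it; z points along the fingers, y is the direction in which the jaws open and shut (so a half turn about z gives the same grasp; the last joint's range is limited). The gripper opens to 85 mm and grips with 20 to 120 N. Pads are 22 mm wide; open, the fingers measure 114 mm over their backs; the gripper's body (76 mm by 85 mm) begins 54 mm behind the grasp point. The pads swing forward as they close: fully open they stand 13 mm farther back than shut.
Start: joints at [-80.701, 11.837, 88.321, -0, 79.842, -8.623], TCP at [0.177, -0.547, 0.231] pointing down, gripper open.
Joint ranges: [-156.59, 156.59], [-49.26, 127.26], [12.9, 141.05], [-63.56, 243.56], [4.71, 150.69], [-161.64, 161.64]. Speed limits (degrees/s): [159.86, 159.86, 180, 180, 180, 180].

### API

Orientations are given as a 3x3 rotation matrix whose columns are the frame's x, y, z axes.
In Python, from plant import get_state, optics, order gives the robot as it stands.
- The arm moves only by the tool carry_out, never from a script. Its argument "increments" is a list of rows, each an object of numbers: "dx", "dy", "dz": the shift along the tool's x, y, z in cm; "wx", "wy", "wz": the turn, a rotation vector about the tool's x, y, z in degrees; "jaw": the closure in counts, from 0 (fully open) to 255 (shut). In form: [{"dx": .., "dy": .., "dz": .., "wx": .., "wy": .., "wz": .., "jaw": ..}, ...]. A call has 1 to 8 rows; each row shifts and turns the commanded pose from where the row before left it, along the tool's axes as they then stand; what a row does not reach is not made up. A row lasts 1/8 s, in which the tool goes at most 62.5 mm and 10.7 degrees, less where a joint would pass 70% of its speed; a pose out of reach is approached as far as the arm can. A call is refused whole if a number of a shift passes 6.25 or a number of a turn 10.7, either way. A call with a gripper value outside its range is refused whole. The fingers move at their own pace and stop on an object; "newtons" is the grip in N (left out, the last holds). Time passes only in rows, so rows that do not move let the fingers close. It gives the time, the measured TCP pose, the force and the opening at its end, in the units of the state.
- get_state(): the state, without advancing time (a new reading comes with each control period).
- optics.read_camera(name): name is "side" or "top"; returns (picture, depth): 480x640x3 uint8, red, green, blue; 480x640 float32, m along the optical axis (not along the pixel's ray), 0 where there is no reading.
- optics.get_calibration(name): a dict with "fovy" (degrees; the focal length in pixels is half the picture's height over the tangent of half this angle, whatever the lens; pixels are square), "cx", "cy" (the principal point, pixels), "pose" (4x4, takes a point from camera to world coordinates). Camera axes: x right, y down, z forward; pixel columns grow to the right and rows downward; lengths in m; the calibration is good to about 2 mm. A picture is of the moment at which its call begins. get_calibration takes no time and is no camera call.
- order.close_job(): hands the job in, once; it reports no verdict.
The state is a dict: "time": time; "q": joint angles; "qvel": joint speeds; "tau": joint torques, N m; "tool_pos": TCP position; "tcp_rot": TCP orientation; "wrist_force": force on the tool from outside, world axes, zero at the start; "torque": the same for the moment, N m; "finger_gap": finger opening in m.
Only numpy, scipy, OpenCV 4.12 (cv2) and the standard library are available. Lean on these libraries where they do the work, as an engineer would, in place of code of your own. Each camera call takes 0.05 s, during which the arm holds its last target.

### The job

Take the clear tube out of its cradle and, from just above the steel dish on the slide, tip it slowly until the first of the two white stirring bars inside drops into the dish, stopping at once so that the second bar stays in the tube. Lay the tube back in its cradle with the second bar still inside, and only then slide the carriage with the dish fully home against the end stop. Leave the other things on the bench where they are.

Things in the scene. Friction and masses are not known exactly. Their poses are not given: they have to be found in the camera images.
- cradle: Fixed cradle: grey base board 160 x 80 x 12 mm with two aluminium V saddles, 14 mm thick, 130 mm apart (centres), their tops 67 mm above the bench. Origin under the board's centre; the long side (tube direction) is its y axis, z up.
- cradle_seat (a point): Point on the tube's axis, midway between the saddles, when the tube lies in the cradle: 75 mm above the bench. Axes as the cradle's.
- tube: Clear round plastic tube, 180 mm long, 46 mm outside, 38 mm inside diameter, 120 g empty. Starts lying level in the cradle; can be gripped across its middle between the saddles. Origin on its axis at mid-length. Its -y axis points to the open mouth (rim at y = -90 mm); the end at y = +90 mm is closed by a grey cap (inner floor at y = +84 mm).
- bar_front: White round-ended stirring bar of slippery plastic, 66 mm long, 26 mm diameter, about 90 g, the one nearer the mouth. Origin at its centre, long axis y. It starts in the tube with its centre at about tube y = -17 mm. Being slippery, the bars begin to slide when the mouth is some 15 to 26 degrees below level and stop when the tube is brought back towards level; the bar topples out when its centre passes the rim.
- bar_rear: The second, equal stirring bar, behind the first one against the closed end (centre starts at about tube y = +50 mm). It follows the first when the tube is tilted too long.
- dish_floor (a point): Centre of the inner floor of the open steel dish on the carriage, 42 mm above the bench. Inside the dish is 112 mm (x) x 122 mm (y), walls 4 mm thick, their tops 31 mm above this floor. Axes as the slide's: y is the sliding direction towards the stop, z up.
- tab_top (a point): Centre of the top face of the black upright tab at the rear end of the carriage, 82 mm behind the dish centre and 113 mm above the bench. The tab is 40 mm wide (x), 12 mm thick (y) and stands free for 75 mm. Axes as the slide's.
- carriage (a joint): Position of the carriage along its slide in m: 0 at the rear, 0.16 against the dark steel end stop. It grows as the carriage moves along the +y axis of dish_floor. It moves against about 2.5 N of friction and stays where it is left. The stop block is 55 mm high, lower than the dish walls.
- reagent_bottle: Bystander: amber bottle, 60 mm diameter, 130 mm high. Origin under its centre.
- beaker: Bystander: glass beaker, 70 mm diameter, 85 mm high. Origin under its centre.
- sample_jar: Bystander: white jar, 56 mm diameter, 75 mm high. Origin under its centre.
- petri_dish: Bystander: flat glass dish, 90 mm diameter, 22 mm high. Origin under its centre.
- spatula: Bystander: thin steel laboratory spatula lying flat, 170 mm long, with two flat ends. Origin under its middle.
- can: Bystander: metal can, 60 mm diameter, 90 mm high. Origin under its centre.
Mind the look-alikes: they are no part of the job. What is shaped like the tube but pink is not meant.

How it is judged:
By the outcome, as a careful person would: the job done as asked, in the order asked, and still so for the second after the job is handed in, with the robot touching nothing.
It also fails if it takes over 72 s, if anything falls off the work surface, if the arm or the gripper's body presses on something with over 40 N, if the wrist force passes 120 N, or if a joint passes its speed limit or range.

## Working session

There is one attempt and no reset: what is moved stays moved. The work goes in short steps, Python scripts to look and compute and a tool call to move; the robot and the scene stay as the last step left them, time stands still between calls to the robot, and variables do not carry over. Pictures are saved under pics/ and viewed, and the job is handed in when it is done.

Besides the shell and the picture viewer there is one more tool, called as a command line: name --argument value ..., lists and objects as JSON in quotes. carry_out: Moves the arm, as the interface text tells. Its arguments: {"type":"object","properties":{"increments":{"type":"array","items":{"type":"object","properties":{"dx":{"type":"number"},"dy":{"type":"number"},"dz":{"type":"number"},"wx":{"type":"number"},"wy":{"type":"number"},"wz":{"type":"number"},"jaw":{"type":"number"}}}},"newtons":{"type":"number"}},"required":["increments"]}

```bash
mkdir -p pics; ls; python3 - <<'E'
from plant import get_state, optics, order
import cv2,numpy as np
s=get_state();print(s)
for n in("side","top"):
    p,d=optics.read_camera(n);c=optics.get_calibration(n);print(n,c,(d>0).mean())
    cv2.imwrite(f"pics/{n}0.png",p[:,:,::-1]);np.save(f"pics/{n}0.npy",d)
E
```

```text
pics
{'time': 0.0, 'q': array([-8.07005511e+01,  1.18851608e+01,  8.84043037e+01, -9.06839157e-05,
        7.98419946e+01, -8.62511807e+00]), 'qvel': array([ 0.03971279,  0.12328157,  0.01665238, -0.01347574, -0.08320861,
        0.03796197]), 'tau': array([-1.84604934e-03, -3.83036649e+01, -2.91597426e+01, -3.27026610e-04,
        1.05292769e-02,  1.06682978e-05]), 'tool_pos': array([ 0.17681012, -0.54634868,  0.23012083]), 'tcp_rot': array([[ 9.51462507e-01,  3.07764455e-01, -3.72298362e-04],
       [ 3.07764489e-01, -9.51459875e-01,  2.26398675e-03],
       [ 3.42547695e-04, -2.26867872e-03, -9.99997368e-01]]), 'wrist_force': array([ 0.07034632, -0.43200925, -0.1655076 ]), 'torque': array([ 0.00372188, -0.04164988, -0.05665476]), 'finger_gap': 0.08556505216514147}
side {'fovy': 43.73634049613625, 'cx': 318.75832626143614, 'cy': 237.5480957556268, 'pose': array([[-0.70484931, -0.40216838,  0.58433556, -0.09716407],
       [-0.70929685,  0.3888457 , -0.58796003,  0.62932445],
       [ 0.00924257, -0.82889059, -0.55933439,  0.73905168],
       [ 0.        ,  0.        ,  0.        ,  1.        ]])} 0.9957063802083334
top {'fovy': 52.307812549035276, 'cx': 323.3521893889119, 'cy': 236.60983005001404, 'pose': array([[ 0.08614668, -0.97187015,  0.21919662,  0.3648571 ],
       [-0.99627818, -0.08468082,  0.01609196, -0.04164605],
       [ 0.00292245, -0.21976708, -0.97554799,  0.96981612],
       [ 0.        ,  0.        ,  0.        ,  1.        ]])} 0.9960514322916667
```

View pics/top0.png

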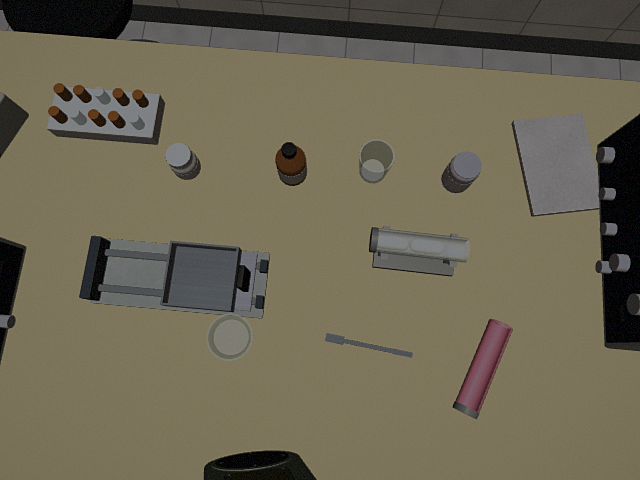

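View pics/side0.png

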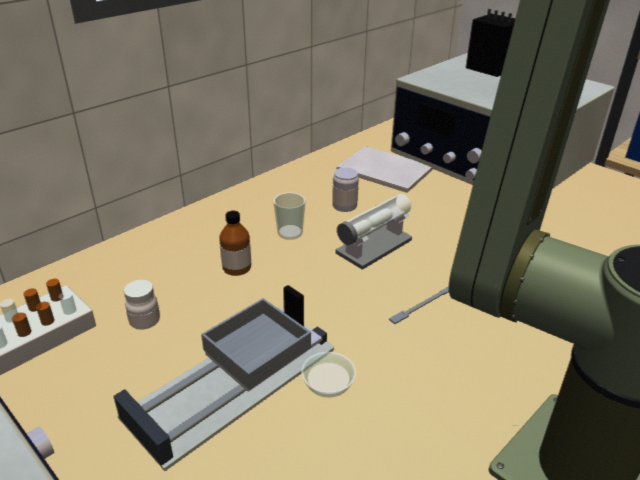

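The top view has the clear tube at about (420,245), with its cap at the left (375,240) and its mouth at the right (468,247). The dish is at (203,277), the tab at (243,278), the stop at (95,268), and the pink decoy at (483,368). Next I'll zoom in.

```bash
cat > h.py <<'E'
from plant import get_state, optics, order
import cv2,numpy as np
def cal(n):
    c=optics.get_calibration(n);f=240/np.tan(np.radians(c['fovy']/2));return f,c['cx'],c['cy'],np.array(c['pose'])
def ray(n,u,v):
    f,cx,cy,P=cal(n);d=np.array([(u-cx)/f,(v-cy)/f,1.]);return P[:3,3],P[:3,:3]@d
def plane(n,u,v,z):
    o,d=ray(n,u,v);return o+d*(z-o[2])/d[2]
def dep(n,D,u,v):
    o,d=ray(n,u,v);return o+d*D[int(round(v)),int(round(u))]
def proj(n,p):
    f,cx,cy,P=cal(n);q=P[:3,:3].T@(np.asarray(p)-P[:3,3]);return np.array([cx+f*q[0]/q[2],cy+f*q[1]/q[2]])
def tri(a,b):
    A=[];B=[]
    M=np.zeros((3,3));r=np.zeros(3);
    for n,(u,v) in (('top',a),('side',b)):
        o,d=ray(n,u,v);d=d/np.linalg.norm(d);Q=np.eye(3)-np.outer(d,d);M+=Q;r+=Q@o
    p=np.linalg.solve(M,r)
    e=[np.linalg.norm(proj(n,p)-np.array(w)) for n,w in(('top',a),('side',b))]
    return p,e
def snap(n,tag,box=None,k=1):
    p,d=optics.read_camera(n)
    im=p[:,:,::-1]
    cv2.imwrite(f"pics/{n}{tag}_raw.png",im);np.save(f"pics/{n}{tag}.npy",d)
    return im,d
def crop(im,box,k,name):
    x,y,w,h=box;c=cv2.resize(im[y:y+h,x:x+w],None,fx=k,fy=k,interpolation=cv2.INTER_CUBIC)
    c=np.clip(c.astype(float)*1.4,0,255).astype(np.uint8)
    cv2.imwrite(f"pics/{name}.png",c)
E
python3 - <<'E'
from h import *
t=cv2.imread('pics/top0.png');s=cv2.imread('pics/side0.png')
crop(t,(355,215,130,70),6,'c1');crop(t,(75,225,200,140),4,'c2')
crop(s,(320,185,100,85),7,'c3');crop(s,(110,280,250,180),3,'c4')
E
```

```text
(no output)
```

View pics/c1.png

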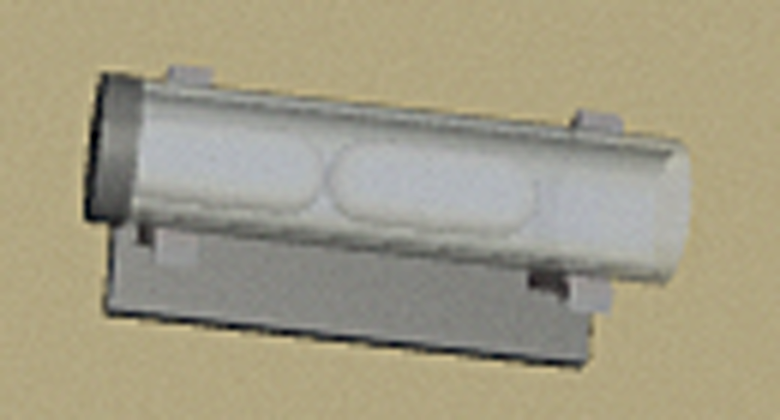

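View pics/c2.png

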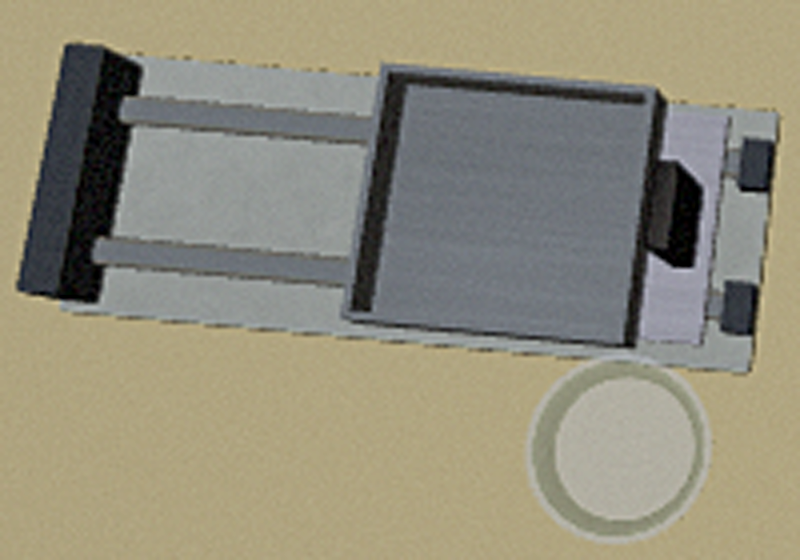

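View pics/c3.png

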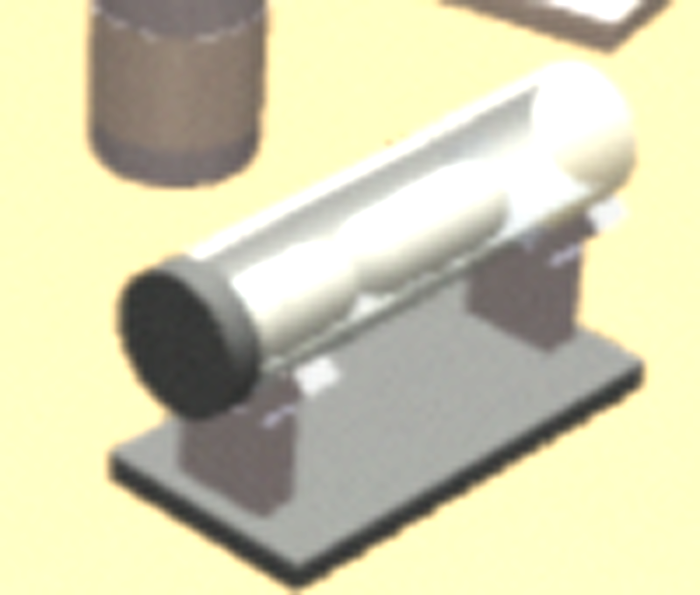

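View pics/c4.png

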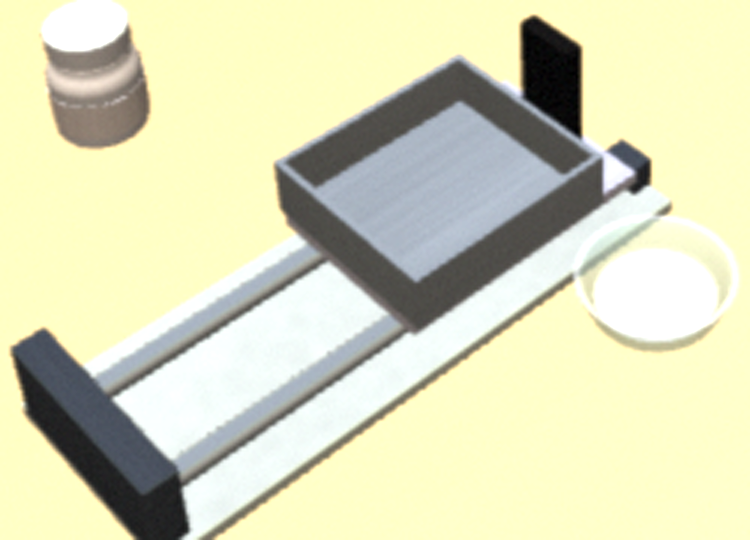

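```bash
python3 - <<'E'
from h import *
np.set_printoptions(precision=4,suppress=True)
def a(c,o,k): return ((c[0]+.5)/k-.5+o[0],(c[1]+.5)/k-.5+o[1])
T1=lambda *c:a(c,(355,215),6);T2=lambda *c:a(c,(75,225),4);S1=lambda *c:a(c,(320,185),7);S2=lambda *c:a(c,(110,280),3)
for nm,t,s in [('cap',T1(97,146),S1(185,340)),('mouth',T1(676,212),S1(588,122)),
 ('brdA(left low)',T1(108,312),S1(298,580)),('brdB',T1(587,365),S1(643,368)),
 ('dish1',T2(384,66),S2(278,163)),('dish2',T2(663,90),S2(458,56)),('dish3',T2(635,346),S2(604,155)),('dish4',T2(345,318),S2(415,283)),
 ('tab',T2(665,205),S2(552,32))]:
    p,e=tri(t,s);print(nm,p,e)
print('cap@75',plane('top',*T1(97,146),.075),'mouth',plane('top',*T1(676,212),.075))
c=[plane('top',*T2(*x),.073) for x in((384,66),(663,90),(635,346),(345,318))]
print('dish',np.array(c),np.mean(c,0))
print('brd',plane('top',*T1(108,312),.012),plane('top',*T1(587,365),.012))
# stop near-face & saddles tops
for x in((185,70),(600,120),(175,245),(588,290)): print('saddle',plane('top',*T1(*x),.067))
for n,u in(('top',T1(330,175)),('top',T2(520,200)),('side',S2(440,180))):
    print(dep(n,np.load(f'pics/{n}0.npy'),*u))
E
```

```text
cap [ 0.568  -0.1161  0.0775] [np.float64(0.4227729955912944), np.float64(0.3946944056235752)]
mouth [ 0.5634 -0.2958  0.0778] [np.float64(0.08770545006926492), np.float64(0.0746039008462799)]
brdA(left low) [ 0.5294 -0.1286  0.0058] [np.float64(0.26982512669614395), np.float64(0.26287754428605614)]
brdB [ 0.5255 -0.287   0.0081] [np.float64(0.551796764730492), np.float64(0.49469155415731547)]
dish1 [0.5329 0.2579 0.0724] [np.float64(0.020209490621088816), np.float64(0.023504156501406172)]
dish2 [0.535  0.128  0.0691] [np.float64(1.0016729613256823), np.float64(1.0828928701486549)]
dish3 [0.4156 0.1259 0.0701] [np.float64(1.1230561397045338), np.float64(1.2628264034176697)]
dish4 [0.4157 0.2586 0.0706] [np.float64(0.42657926410975844), np.float64(0.5224697815953814)]
tab [0.4742 0.1114 0.1136] [np.float64(0.18062981670176695), np.float64(0.19270712765255615)]
cap@75 [ 0.5692 -0.1158  0.075 ] mouth [ 0.5639 -0.2967  0.075 ]
dish [[0.5329 0.2577 0.073 ]
 [0.5328 0.1261 0.073 ]
 [0.4139 0.1241 0.073 ]
 [0.415  0.2573 0.073 ]] [0.4736 0.1913 0.073 ]
brd [ 0.5279 -0.1283  0.012 ] [ 0.5239 -0.2866  0.012 ]
saddle [ 0.5981 -0.1427  0.067 ]
saddle [ 0.5932 -0.2744  0.067 ]
saddle [ 0.5415 -0.1429  0.067 ]
saddle [ 0.5384 -0.2722  0.067 ]
[ 0.5618 -0.1855  0.0951]
[0.4797 0.1938 0.0398]
[0.4856 0.1868 0.045 ]
```

The two views agree: the tube centre is at about (0.566, -0.206, 0.075) with yaw about -1.6°, and the dish centre is at about (0.4735, 0.191). Next is a planner for the tool-frame increments.

```bash
cat > plan.py <<'E'
from h import *
from scipy.spatial.transform import Rotation as Ro
np.set_printoptions(precision=4,suppress=True)
def goalR(yaw,tilt=0):
    # jaw axis y=tube x; tool z down; tube yaw; tilt = mouth down, deg
    x=np.array([0,1,0.]);y=np.array([1,0,0.]);z=np.array([0,0,-1.])
    B=np.c_[x,y,z]
    return (Ro.from_euler('z',yaw,degrees=True)*Ro.from_euler('x',tilt,degrees=True)).as_matrix()@B
def rows(p0,R0,p1,R1,N,jaw):
    p=np.array(p0);R=Ro.from_matrix(R0);R1=Ro.from_matrix(R1);out=[]
    for i in range(N):
        k=N-i
        d=R.inv().apply((np.array(p1)-p)/k)*100;w=np.degrees((R.inv()*R1).as_rotvec())/k
        d=np.round(d,2);w=np.round(w,1)
        out.append(dict(zip(("dx","dy","dz","wx","wy","wz"),[float(x) for x in (*d,*w)]),jaw=jaw))
        p=p+R.apply(d)/100;R=R*Ro.from_rotvec(np.radians(w))
    for o in out: print(o)
    print('end',p,(Ro.from_matrix(R.as_matrix()).inv()*R1).magnitude());return p,R.as_matrix()
E
python3 - <<'E'
from plan import *
s=get_state()
rows(s['tool_pos'],s['tcp_rot'],[.566,-.206,.16],goalR(-1.6),12,0)
E
```

```text
{'dx': 3.96, 'dy': -1.7, 'dz': 0.59, 'wx': -0.0, 'wy': -0.0, 'wz': -5.9, 'jaw': 0}
{'dx': 4.11, 'dy': -1.28, 'dz': 0.59, 'wx': -0.0, 'wy': -0.0, 'wz': -5.9, 'jaw': 0}
{'dx': 4.22, 'dy': -0.85, 'dz': 0.59, 'wx': -0.0, 'wy': -0.0, 'wz': -5.9, 'jaw': 0}
{'dx': 4.29, 'dy': -0.42, 'dz': 0.59, 'wx': -0.0, 'wy': -0.0, 'wz': -5.9, 'jaw': 0}
{'dx': 4.31, 'dy': 0.03, 'dz': 0.59, 'wx': -0.0, 'wy': -0.0, 'wz': -5.9, 'jaw': 0}
{'dx': 4.28, 'dy': 0.47, 'dz': 0.59, 'wx': -0.0, 'wy': -0.0, 'wz': -5.9, 'jaw': 0}
{'dx': 4.21, 'dy': 0.91, 'dz': 0.59, 'wx': -0.0, 'wy': -0.0, 'wz': -5.8, 'jaw': 0}
{'dx': 4.1, 'dy': 1.33, 'dz': 0.59, 'wx': -0.0, 'wy': -0.0, 'wz': -5.9, 'jaw': 0}
{'dx': 3.94, 'dy': 1.74, 'dz': 0.59, 'wx': -0.0, 'wy': -0.0, 'wz': -5.8, 'jaw': 0}
{'dx': 3.75, 'dy': 2.13, 'dz': 0.59, 'wx': -0.0, 'wy': -0.0, 'wz': -5.9, 'jaw': 0}
{'dx': 3.51, 'dy': 2.5, 'dz': 0.59, 'wx': -0.0, 'wy': -0.1, 'wz': -5.8, 'jaw': 0}
{'dx': 3.23, 'dy': 2.85, 'dz': 0.58, 'wx': -0.0, 'wy': -0.0, 'wz': -5.9, 'jaw': 0}
end [ 0.566 -0.206  0.16 ] 0.0008269421345824346
```

carry_out --increments '[{"dx": 3.96, "dy": -1.7, "dz": 0.59, "wz": -5.9, "jaw": 0}, {"dx": 4.11, "dy": -1.28, "dz": 0.59, "wz": -5.9, "jaw": 0}, {"dx": 4.22, "dy": -0.85, "dz": 0.59, "wz": -5.9, "jaw": 0}, {"dx": 4.29, "dy": -0.42, "dz": 0.59, "wz": -5.9, "jaw": 0}, {"dx": 4.31, "dy": 0.03, "dz": 0.59, "wz": -5.9, "jaw": 0}, {"dx": 4.28, "dy": 0.47, "dz": 0.59, "wz": -5.9, "jaw": 0}]'

```text
$.increments[0]: bad value
```

carry_out --increments '[{"dx": 4.21, "dy": 0.91, "dz": 0.59, "wz": -5.8, "jaw": 0}, {"dx": 4.1, "dy": 1.33, "dz": 0.59, "wz": -5.9, "jaw": 0}, {"dx": 3.94, "dy": 1.74, "dz": 0.59, "wz": -5.8, "jaw": 0}, {"dx": 3.75, "dy": 2.13, "dz": 0.59, "wz": -5.9, "jaw": 0}, {"dx": 3.51, "dy": 2.5, "dz": 0.59, "wz": -5.8, "jaw": 0}, {"dx": 3.23, "dy": 2.85, "dz": 0.58, "wz": -5.9, "jaw": 0}, {"jaw": 0}]'

```text
$.increments[0]: bad value
```

carry_out --increments '[{"dx": 3.96, "dy": -1.7, "dz": 0.59, "wx": 0, "wy": 0, "wz": -5.9, "jaw": 0}, {"dx": 4.11, "dy": -1.28, "dz": 0.59, "wx": 0, "wy": 0, "wz": -5.9, "jaw": 0}, {"dx": 4.22, "dy": -0.85, "dz": 0.59, "wx": 0, "wy": 0, "wz": -5.9, "jaw": 0}, {"dx": 4.29, "dy": -0.42, "dz": 0.59, "wx": 0, "wy": 0, "wz": -5.9, "jaw": 0}, {"dx": 4.31, "dy": 0.03, "dz": 0.59, "wx": 0, "wy": 0, "wz": -5.9, "jaw": 0}, {"dx": 4.28, "dy": 0.47, "dz": 0.59, "wx": 0, "wy": 0, "wz": -5.9, "jaw": 0}]'

```text
time: 0.85
tool_pos: [0.3723, -0.3757, 0.1952]
tcp_rot: [[0.595, 0.804, -0.0], [0.804, -0.595, 0.001], [0.0, -0.001, -1.0]]
wrist_force: [1.5, -0.8, 0.9]
finger_gap: 0.0853
```

carry_out --increments '[{"dx": 4.21, "dy": 0.91, "dz": 0.59, "wx": 0, "wy": 0, "wz": -5.8, "jaw": 0}, {"dx": 4.1, "dy": 1.33, "dz": 0.59, "wx": 0, "wy": 0, "wz": -5.9, "jaw": 0}, {"dx": 3.94, "dy": 1.74, "dz": 0.59, "wx": 0, "wy": 0, "wz": -5.8, "jaw": 0}, {"dx": 3.75, "dy": 2.13, "dz": 0.59, "wx": 0, "wy": 0, "wz": -5.9, "jaw": 0}, {"dx": 3.51, "dy": 2.5, "dz": 0.59, "wx": 0, "wy": -0.1, "wz": -5.8, "jaw": 0}, {"dx": 3.23, "dy": 2.85, "dz": 0.58, "wx": 0, "wy": 0, "wz": -5.9, "jaw": 0}, {"dx": 0, "dy": 0, "dz": 0, "wx": 0, "wy": 0, "wz": 0, "jaw": 0}]'

```text
time: 1.72
tool_pos: [0.5671, -0.2043, 0.1592]
tcp_rot: [[0.023, 1.0, -0.002], [1.0, -0.023, -0.0], [-0.0, -0.002, -1.0]]
wrist_force: [-0.9, 0.5, -0.0]
finger_gap: 0.0856
```

```bash
python3 - <<'E'
from plan import *
s=get_state();print(s['tool_pos'],s['tcp_rot'])
rows(s['tool_pos'],s['tcp_rot'],[.566,-.206,.054],goalR(-1.6),5,0)
t,d=snap('top','1');crop(t,(330,170,200,150),4,'t1')
E
```

```text
[ 0.5671 -0.2043  0.1592] [[ 0.0234  0.9997 -0.0018]
 [ 0.9997 -0.0234 -0.0003]
 [-0.0003 -0.0018 -1.    ]]
{'dx': -0.03, 'dy': -0.02, 'dz': 2.1, 'wx': -0.0, 'wy': 0.0, 'wz': 0.1, 'jaw': 0}
{'dx': -0.04, 'dy': -0.02, 'dz': 2.11, 'wx': -0.0, 'wy': 0.0, 'wz': 0.0, 'jaw': 0}
{'dx': -0.03, 'dy': -0.02, 'dz': 2.1, 'wx': -0.0, 'wy': 0.0, 'wz': 0.1, 'jaw': 0}
{'dx': -0.04, 'dy': -0.02, 'dz': 2.11, 'wx': -0.1, 'wy': 0.0, 'wz': 0.0, 'jaw': 0}
{'dx': -0.03, 'dy': -0.01, 'dz': 2.1, 'wx': -0.0, 'wy': 0.0, 'wz': 0.1, 'jaw': 0}
end [ 0.5661 -0.206   0.054 ] 0.0007909873980165833
```

View pics/t1.png

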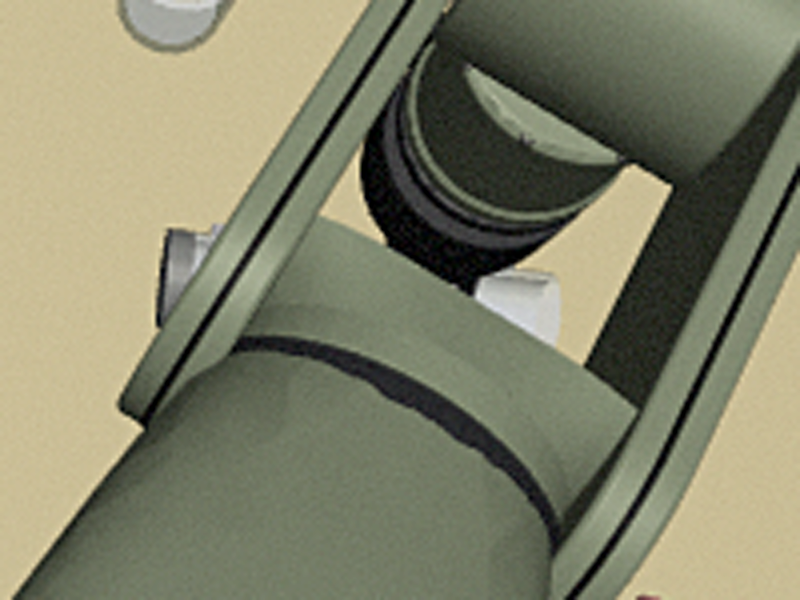

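The top crop shows the arm hiding the middle of the tube, with only the cap (175,280) and mouth (525,305) visible. I'll descend and use the side view.

carry_out --increments '[{"dx": -0.03, "dy": -0.02, "dz": 2.1, "wx": 0, "wy": 0, "wz": 0.1, "jaw": 0}, {"dx": -0.04, "dy": -0.02, "dz": 2.1, "wx": 0, "wy": 0, "wz": 0, "jaw": 0}, {"dx": -0.03, "dy": -0.02, "dz": 2.1, "wx": 0, "wy": 0, "wz": 0.1, "jaw": 0}, {"dx": -0.04, "dy": -0.02, "dz": 2.1, "wx": 0, "wy": 0, "wz": 0, "jaw": 0}, {"dx": -0.03, "dy": -0.01, "dz": 2.1, "wx": 0, "wy": 0, "wz": 0.1, "jaw": 0}, {"dx": 0, "dy": 0, "dz": 0, "wx": 0, "wy": 0, "wz": 0, "jaw": 0}]'

```text
time: 2.52
tool_pos: [0.5625, -0.2088, 0.0535]
tcp_rot: [[0.035, 0.999, -0.005], [0.999, -0.035, 0.0], [0.0, -0.005, -1.0]]
wrist_force: [-0.1, -0.0, 1.1]
finger_gap: 0.0856
```

```bash
python3 - <<'E'
from plan import *
t,d=snap('side','2');crop(t,(300,150,160,120),5,'s2')
E
```

```text
(no output)
```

View pics/s2.png

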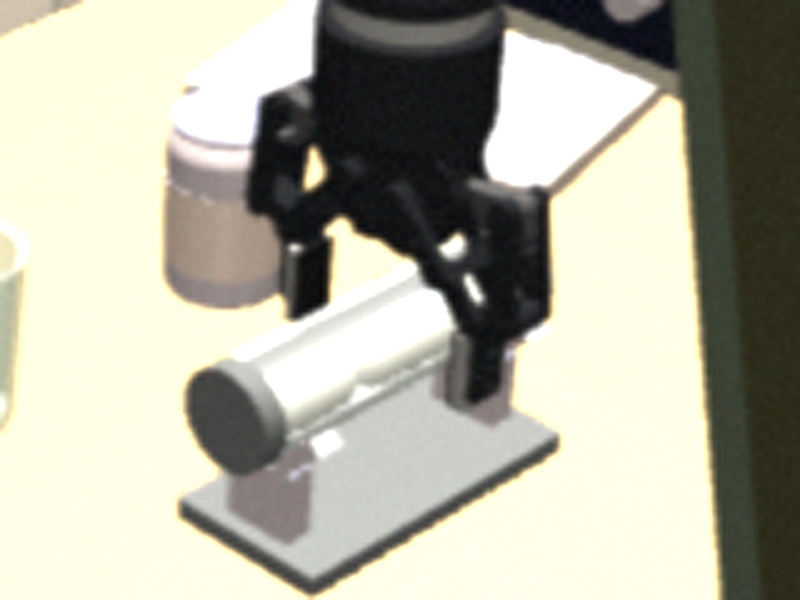

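```bash
python3 - <<'E'
from plan import *
s=get_state();print(s['tool_pos'],s['tcp_rot'],s['qvel'],s['wrist_force'])
rows(s['tool_pos'],s['tcp_rot'],[.566,-.206,.054],goalR(-1.6),1,0)
E
```

```text
[ 0.5638 -0.2092  0.0549] [[ 0.0345  0.9994 -0.0024]
 [ 0.9994 -0.0345 -0.0009]
 [-0.001  -0.0024 -1.    ]] [ 0.3945 -1.2708 -1.8145  0.0441 -0.2136 -0.0419] [ 0.2478 -0.9011  0.549 ]
{'dx': 0.33, 'dy': 0.21, 'dz': 0.09, 'wx': -0.1, 'wy': 0.1, 'wz': -0.4, 'jaw': 0}
end [ 0.566 -0.206  0.054] 0.0010949689683939286
```

carry_out --increments '[{"dx": 0.2, "dy": 0.1, "dz": 0, "wx": 0, "wy": 0, "wz": -0.3, "jaw": 0}, {"dx": 0, "dy": 0, "dz": 0, "wx": 0, "wy": 0, "wz": 0, "jaw": 60}, {"dx": 0, "dy": 0, "dz": 0, "wx": 0, "wy": 0, "wz": 0, "jaw": 90}, {"dx": 0, "dy": 0, "dz": 0, "wx": 0, "wy": 0, "wz": 0, "jaw": 110}, {"dx": 0, "dy": 0, "dz": 0, "wx": 0, "wy": 0, "wz": 0, "jaw": 130}, {"dx": 0, "dy": 0, "dz": 0, "wx": 0, "wy": 0, "wz": 0, "jaw": 160}]' --newtons 30

```text
time: 3.32
tool_pos: [0.5664, -0.2068, 0.056]
tcp_rot: [[0.027, 1.0, -0.0], [1.0, -0.027, -0.002], [-0.002, 0.0, -1.0]]
wrist_force: [-0.8, -0.4, 3.0]
finger_gap: 0.0454
```

carry_out --increments '[{"dx": 0, "dy": 0, "dz": 0, "wx": 0, "wy": 0, "wz": 0, "jaw": 200}, {"dx": 0, "dy": 0, "dz": 0, "wx": 0, "wy": 0, "wz": 0, "jaw": 200}, {"dx": 0, "dy": 0, "dz": 0, "wx": 0, "wy": 0, "wz": 0, "jaw": 200}]' --newtons 70

```text
time: 3.7
tool_pos: [0.5664, -0.2068, 0.0561]
tcp_rot: [[0.027, 1.0, -0.0], [1.0, -0.027, -0.002], [-0.002, 0.0, -1.0]]
wrist_force: [-1.4, 0.9, 5.3]
finger_gap: 0.045
```

```bash
python3 - <<'E'
from plan import *
s=get_state();print(s['time'],s['tool_pos'],s['finger_gap'],s['wrist_force'],s['torque'])
t,d=snap('side','3');crop(t,(300,150,160,120),5,'s3')
E
```

```text
3.7 [ 0.5664 -0.2068  0.0561] 0.044952277464109625 [-1.4376  0.9098  5.2804] [0.15   0.2408 0.0793]
```

View pics/s3.png

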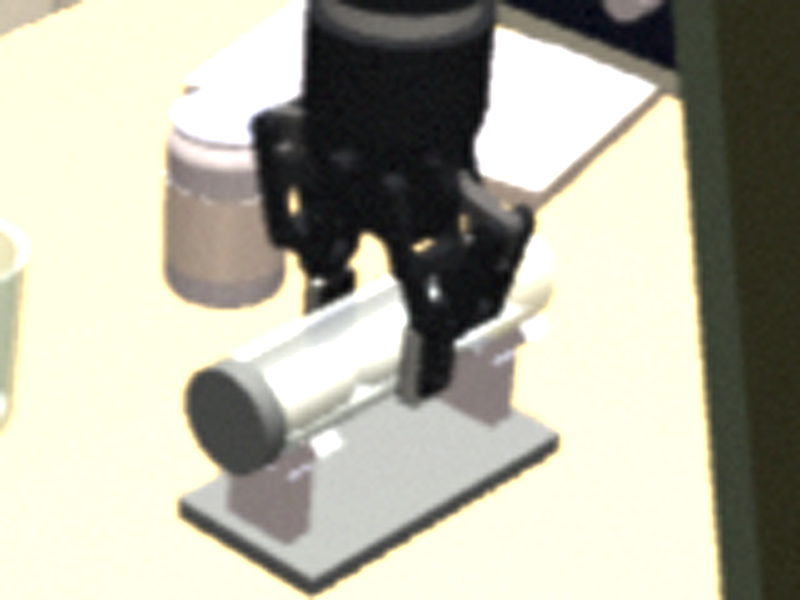

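Gripped, with a gap of 45 mm. I'll lift the tube with its mouth slightly up so the bars stay back.

carry_out --increments '[{"dx": 0, "dy": 0, "dz": -0.8, "wx": 0, "wy": 0, "wz": 0, "jaw": 200}, {"dx": 0, "dy": 0, "dz": -1.5, "wx": 0, "wy": 0, "wz": 0, "jaw": 200}, {"dx": 0, "dy": 0, "dz": -2.2, "wx": 0, "wy": -1.5, "wz": 0, "jaw": 200}, {"dx": 0, "dy": 0, "dz": -3, "wx": 0, "wy": -2, "wz": 0, "jaw": 200}, {"dx": 0, "dy": 0, "dz": -3, "wx": 0, "wy": -2, "wz": 0, "jaw": 200}, {"dx": 0, "dy": 0, "dz": -2, "wx": 0, "wy": -2, "wz": 0, "jaw": 200}, {"dx": 0, "dy": 0, "dz": -1, "wx": 0, "wy": -1, "wz": 0, "jaw": 200}]'

```text
time: 4.62
tool_pos: [0.5671, -0.2003, 0.1924]
tcp_rot: [[0.027, 1.0, -0.002], [0.988, -0.027, -0.152], [-0.152, 0.002, -0.988]]
wrist_force: [0.6, -0.7, -4.5]
finger_gap: 0.0449
```

```bash
python3 - <<'E'
from plan import *
s=get_state();print(s['time'],s['tool_pos'],s['finger_gap'],s['wrist_force'],s['torque'])
t,d=snap('side','4');crop(t,(300,120,160,120),5,'s4')
R=goalR(-1.6,-8);c=np.array([.476,.295,.190])
rows(s['tool_pos'],s['tcp_rot'],c+.019*R[:,2],R,12,200)
t0=cv2.imread('pics/top0.png')
for nm,(u,v),z in(('bottle',(289,151),.13),('jar',(179,155),.075),('petri',(231,337),.022),('beaker',(377,155),.085)):print(nm,plane('top',u,v,z))
# stop near face
print(plane('top',75+110/4,225+150/4,.055))
E
```

```text
4.625 [ 0.5671 -0.2003  0.1924] 0.04485147056924958 [ 0.6374 -0.7029 -4.5032] [ 0.1083 -0.0356  0.0164]
{'dx': 4.06, 'dy': -0.87, 'dz': -0.45, 'wx': 0.0, 'wy': 0.1, 'wz': 0.0, 'jaw': 200}
{'dx': 4.06, 'dy': -0.87, 'dz': -0.44, 'wx': 0.0, 'wy': 0.1, 'wz': 0.0, 'jaw': 200}
{'dx': 4.07, 'dy': -0.87, 'dz': -0.43, 'wx': 0.0, 'wy': 0.1, 'wz': 0.0, 'jaw': 200}
{'dx': 4.07, 'dy': -0.87, 'dz': -0.42, 'wx': 0.0, 'wy': 0.0, 'wz': 0.0, 'jaw': 200}
{'dx': 4.06, 'dy': -0.87, 'dz': -0.43, 'wx': 0.0, 'wy': 0.1, 'wz': 0.0, 'jaw': 200}
{'dx': 4.07, 'dy': -0.87, 'dz': -0.42, 'wx': 0.0, 'wy': 0.0, 'wz': 0.0, 'jaw': 200}
{'dx': 4.07, 'dy': -0.87, 'dz': -0.42, 'wx': 0.0, 'wy': 0.1, 'wz': 0.0, 'jaw': 200}
{'dx': 4.07, 'dy': -0.87, 'dz': -0.41, 'wx': 0.0, 'wy': 0.0, 'wz': 0.0, 'jaw': 200}
{'dx': 4.06, 'dy': -0.87, 'dz': -0.41, 'wx': 0.0, 'wy': 0.1, 'wz': 0.0, 'jaw': 200}
{'dx': 4.07, 'dy': -0.87, 'dz': -0.4, 'wx': 0.0, 'wy': 0.0, 'wz': 0.0, 'jaw': 200}
{'dx': 4.06, 'dy': -0.87, 'dz': -0.4, 'wx': 0.1, 'wy': 0.1, 'wz': 0.0, 'jaw': 200}
{'dx': 4.07, 'dy': -0.87, 'dz': -0.4, 'wx': 0.0, 'wy': 0.0, 'wz': 0.0, 'jaw': 200}
end [0.476  0.2924 0.1712] 0.0011123389368506487
bottle [0.7084 0.0488 0.13  ]
jar [0.7039 0.2673 0.075 ]
petri [0.3679 0.1319 0.022 ]
beaker [ 0.7334 -0.1162  0.085 ]
[0.484  0.3857 0.055 ]
```

View pics/s4.png

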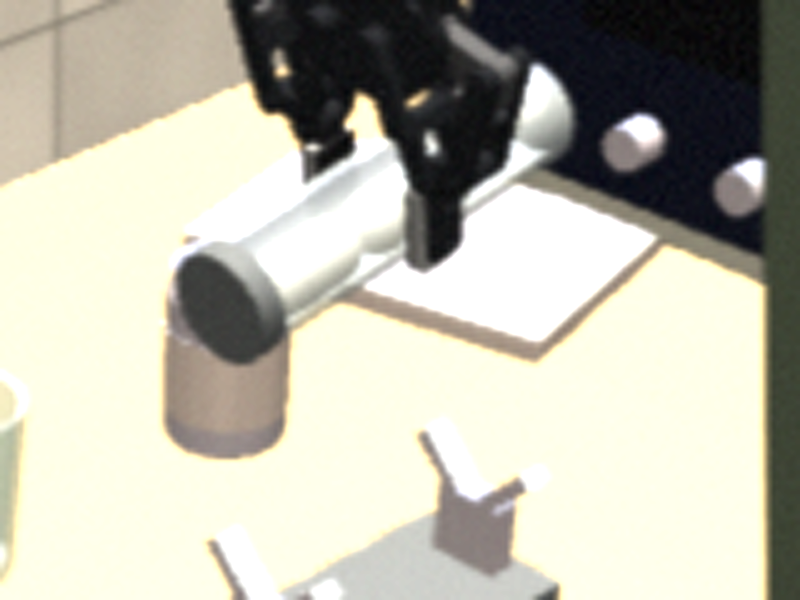

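Tube is lifted and level-ish with both bars still inside. Now the transfer, with ramped speed.

carry_out --increments '[{"dx": 1, "dy": -0.21, "dz": -0.11, "wx": 0, "wy": 0, "wz": 0, "jaw": 200}, {"dx": 2, "dy": -0.43, "dz": -0.21, "wx": 0, "wy": 0, "wz": 0, "jaw": 200}, {"dx": 3, "dy": -0.64, "dz": -0.32, "wx": 0, "wy": 0.1, "wz": 0, "jaw": 200}, {"dx": 4, "dy": -0.86, "dz": -0.42, "wx": 0, "wy": 0.1, "wz": 0, "jaw": 200}, {"dx": 4, "dy": -0.86, "dz": -0.42, "wx": 0, "wy": 0.1, "wz": 0, "jaw": 200}, {"dx": 4, "dy": -0.86, "dz": -0.42, "wx": 0, "wy": 0.1, "wz": 0, "jaw": 200}, {"dx": 4, "dy": -0.86, "dz": -0.42, "wx": 0, "wy": 0.1, "wz": 0, "jaw": 200}, {"dx": 4, "dy": -0.86, "dz": -0.42, "wx": 0, "wy": 0, "wz": 0, "jaw": 200}]'

```text
time: 5.68
tool_pos: [0.516, 0.0641, 0.1782]
tcp_rot: [[0.027, 1.0, -0.007], [0.99, -0.027, -0.14], [-0.141, -0.003, -0.99]]
wrist_force: [0.7, -0.0, -3.1]
finger_gap: 0.045
```

carry_out --increments '[{"dx": 4, "dy": -0.86, "dz": -0.42, "wx": 0, "wy": 0, "wz": 0, "jaw": 200}, {"dx": 4, "dy": -0.86, "dz": -0.42, "wx": 0, "wy": 0, "wz": 0, "jaw": 200}, {"dx": 4, "dy": -0.86, "dz": -0.42, "wx": 0, "wy": 0, "wz": 0, "jaw": 200}, {"dx": 4, "dy": -0.86, "dz": -0.42, "wx": 0, "wy": 0, "wz": 0, "jaw": 200}, {"dx": 3, "dy": -0.64, "dz": -0.32, "wx": 0, "wy": 0, "wz": 0, "jaw": 200}, {"dx": 2, "dy": -0.43, "dz": -0.2, "wx": 0, "wy": 0, "wz": 0, "jaw": 200}, {"dx": 1.2, "dy": -0.26, "dz": -0.12, "wx": 0, "wy": 0, "wz": 0, "jaw": 200}, {"dx": 0.6, "dy": -0.13, "dz": -0.06, "wx": 0, "wy": 0, "wz": 0, "jaw": 200}]'

```text
time: 6.68
tool_pos: [0.4749, 0.2924, 0.1707]
tcp_rot: [[0.027, 1.0, -0.005], [0.99, -0.027, -0.142], [-0.142, -0.001, -0.99]]
wrist_force: [0.4, -0.5, -2.6]
finger_gap: 0.0447
```

```bash
python3 - <<'E'
from plan import *
s=get_state();print(s['time'],s['tool_pos'],s['tcp_rot'],s['q'],s['finger_gap'],s['wrist_force'],s['torque'])
t,d=snap('side','5');crop(t,(110,160,260,195),3,'s5')
t,d=snap('top','5');crop(t,(50,180,260,195),3,'t5')
E
```

```text
6.675 [0.4749 0.2924 0.1707] [[ 0.027   0.9996 -0.0046]
 [ 0.9896 -0.0274 -0.1415]
 [-0.1416 -0.0008 -0.9899]] [26.7966 16.2062 90.8018 -7.3239 77.0217 30.2637] 0.044695186387254726 [ 0.3859 -0.5288 -2.5671] [ 0.0875 -0.0353 -0.0424]
```

View pics/s5.png

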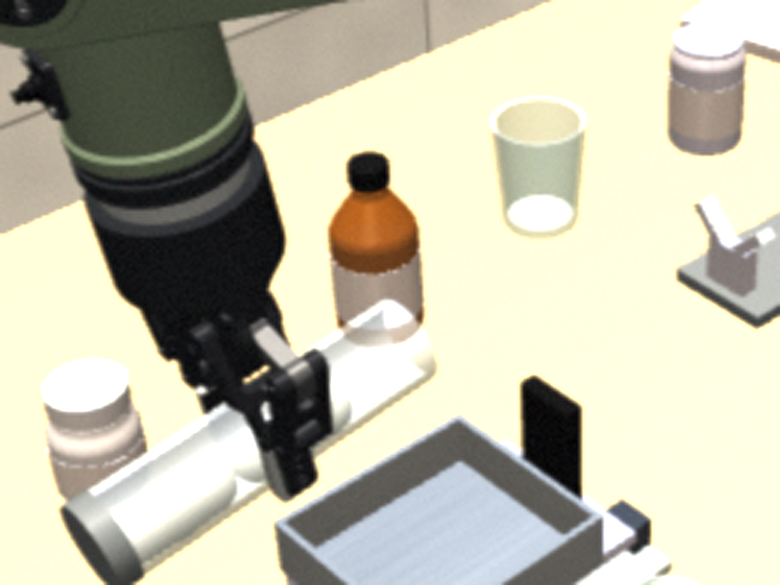

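View pics/t5.png

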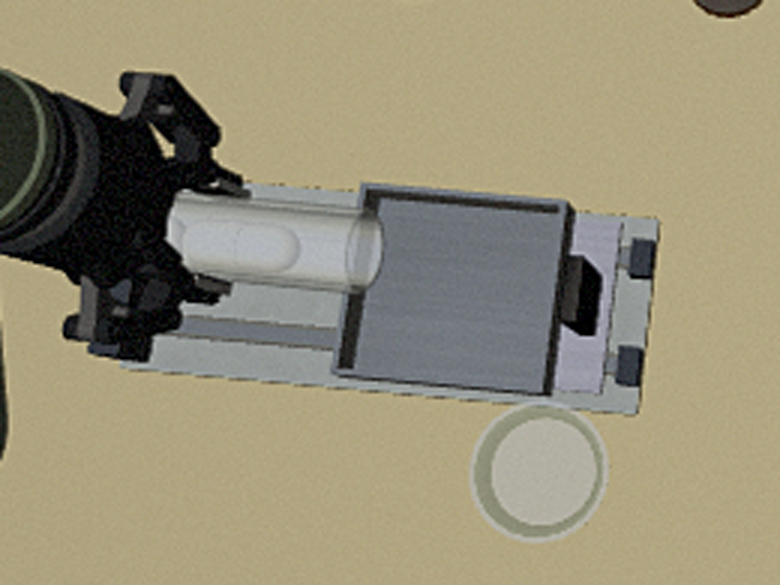

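The side crop shows the tube over the stop side with both bars back. In the top crop the front bar ends near (300,245) and the mouth is at (370,250). Next I'll tilt about the mouth, keeping the rim over the dish.

```bash
cat >> plan.py <<'E'
M=np.array([.4735,.205,.116]);YAW=-1.6
def tp(th):
    R=goalR(YAW,th);ty=R[:,0] # tool x = tube +y
    return M+.09*ty+.019*R[:,2],R
E
python3 - <<'E'
from plan import *
s=get_state()
p,R=tp(12);print(p)
p,R=rows(s['tool_pos'],s['tcp_rot'],p,R,7,200)
print('next');p2,R2=tp(14);rows(*tp(12),p2,R2,1,200)
p2,R2=tp(22);rows(*tp(20),p2,R2,1,200)
E
```

```text
[0.4761 0.2969 0.1161]
{'dx': 0.18, 'dy': 0.01, 'dz': 0.76, 'wx': -0.0, 'wy': 2.9, 'wz': 0.0, 'jaw': 200}
{'dx': 0.14, 'dy': 0.01, 'dz': 0.77, 'wx': -0.0, 'wy': 2.9, 'wz': 0.0, 'jaw': 200}
{'dx': 0.1, 'dy': 0.01, 'dz': 0.78, 'wx': -0.0, 'wy': 2.9, 'wz': 0.0, 'jaw': 200}
{'dx': 0.06, 'dy': 0.01, 'dz': 0.78, 'wx': -0.0, 'wy': 2.9, 'wz': 0.0, 'jaw': 200}
{'dx': 0.02, 'dy': 0.01, 'dz': 0.79, 'wx': -0.0, 'wy': 2.8, 'wz': 0.0, 'jaw': 200}
{'dx': -0.02, 'dy': 0.01, 'dz': 0.79, 'wx': -0.0, 'wy': 2.9, 'wz': 0.0, 'jaw': 200}
{'dx': -0.06, 'dy': 0.02, 'dz': 0.78, 'wx': -0.0, 'wy': 2.8, 'wz': 0.0, 'jaw': 200}
end [0.4761 0.297  0.1161] 0.0006247746945448746
next
{'dx': 0.06, 'dy': 0.0, 'dz': -0.32, 'wx': -0.0, 'wy': 2.0, 'wz': -0.0, 'jaw': 200}
end [0.4761 0.2969 0.1194] 1.210334856124346e-16
{'dx': 0.06, 'dy': -0.0, 'dz': -0.32, 'wx': 0.0, 'wy': 2.0, 'wz': -0.0, 'jaw': 200}
end [0.476  0.2955 0.1321] 3.619549481177758e-16
```

carry_out --increments '[{"dx": 0.18, "dy": 0.01, "dz": 0.76, "wx": 0, "wy": 2.9, "wz": 0, "jaw": 200}, {"dx": 0.14, "dy": 0.01, "dz": 0.77, "wx": 0, "wy": 2.9, "wz": 0, "jaw": 200}, {"dx": 0.1, "dy": 0.01, "dz": 0.78, "wx": 0, "wy": 2.9, "wz": 0, "jaw": 200}, {"dx": 0.06, "dy": 0.01, "dz": 0.78, "wx": 0, "wy": 2.9, "wz": 0, "jaw": 200}, {"dx": 0.02, "dy": 0.01, "dz": 0.79, "wx": 0, "wy": 2.8, "wz": 0, "jaw": 200}, {"dx": -0.02, "dy": 0.01, "dz": 0.79, "wx": 0, "wy": 2.9, "wz": 0, "jaw": 200}, {"dx": -0.06, "dy": 0.02, "dz": 0.78, "wx": 0, "wy": 2.8, "wz": 0, "jaw": 200}]'

```text
time: 7.65
tool_pos: [0.4765, 0.2958, 0.1162]
tcp_rot: [[0.028, 1.0, 0.006], [0.978, -0.029, 0.208], [0.208, 0.0, -0.978]]
wrist_force: [-0.5, -0.6, -3.9]
finger_gap: 0.0447
```

```bash
cat > w.py <<'E'
import sys
from plan import *
k=sys.argv[1]
s=get_state();R=s['tcp_rot'];print(s['time'],s['tool_pos'],'tilt',np.degrees(np.arcsin(R[2,0])),s['finger_gap'],s['wrist_force'],s['torque'])
t,_=snap('top',k);crop(t,(50,220,200,110),4,'w'+k)
if len(sys.argv)>2:
    t,_=snap('side',k);crop(t,(110,230,220,160),3,'ws'+k)
E
python3 w.py 6 s
```

```text
7.65 [0.4765 0.2958 0.1162] tilt 12.026990660706646 0.04465696545956192 [-0.4545 -0.619  -3.8691] [-0.2619  0.0062  0.0191]
```

View pics/w6.png

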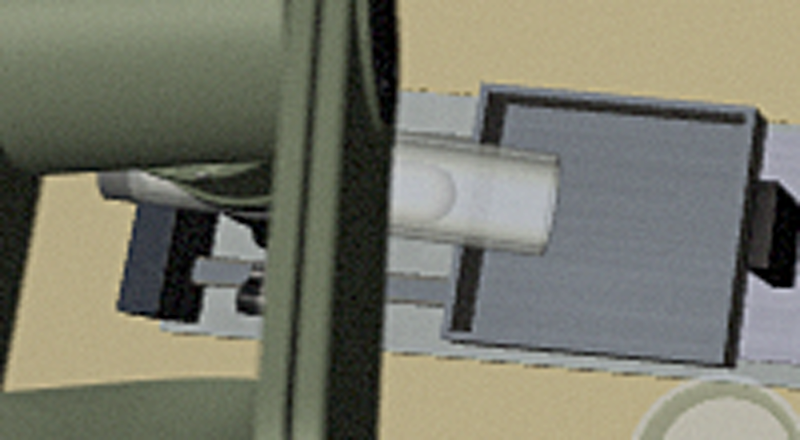

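View pics/ws6.png

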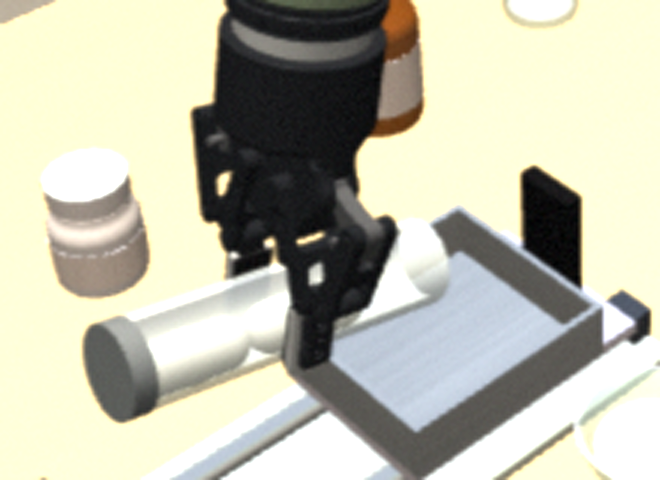

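```bash
python3 - <<'E'
from plan import *
f=lambda p:(proj('top',p)-[50,220])*4
s=get_state();R=s['tcp_rot'];m=s['tool_pos']-.019*R[:,2]-.09*R[:,0];print(m,f(m),'edges',f(m+.023*R[:,1]),f(m-.023*R[:,1]))
print(plane('top',50+553/4,220+205/4,m[2]))
E
```

```text
[0.4726 0.2028 0.115 ] [556.203  208.1757] edges [565.3884 157.1038] [546.9082 259.8558]
[0.4739 0.2044 0.115 ]
```

The measured mouth position agrees with kinematics to within about 2 mm. Creeping the tilt now.

carry_out --increments '[{"dx": 0.05, "dy": 0, "dz": -0.24, "wx": 0, "wy": 1.5, "wz": 0, "jaw": 200}, {"dx": 0.03, "dy": 0, "dz": -0.16, "wx": 0, "wy": 1, "wz": 0, "jaw": 200}, {"dx": 0, "dy": 0, "dz": 0, "wx": 0, "wy": 0, "wz": 0, "jaw": 200}]'

```text
time: 8.12
tool_pos: [0.4766, 0.2969, 0.121]
tcp_rot: [[0.027, 1.0, 0.008], [0.968, -0.028, 0.251], [0.251, 0.001, -0.968]]
wrist_force: [1.0, -0.1, -3.0]
finger_gap: 0.0449
```

```bash
python3 w.py 7
```

```text
8.125 [0.4766 0.2969 0.121 ] tilt 14.516114410619762 0.04493622561448903 [ 0.9571 -0.1217 -2.9909] [-0.2783 -0.0025 -0.0384]
```

View pics/w7.png

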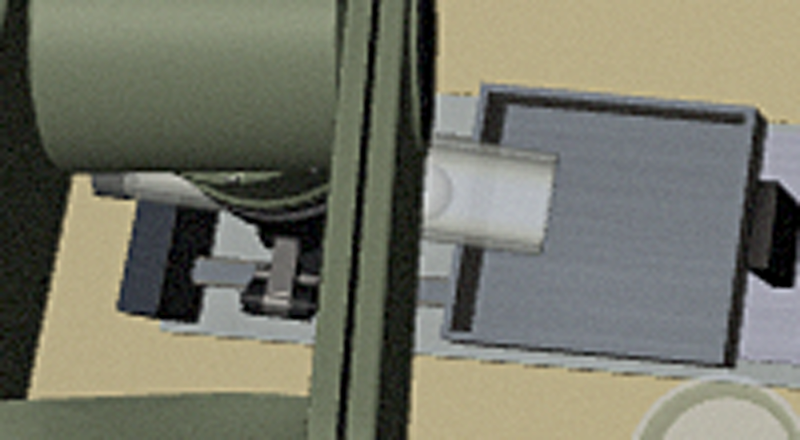

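The front bar's tip is still at (453,190), so it hasn't moved. Tilting 1° more.

carry_out --increments '[{"dx": 0.03, "dy": 0, "dz": -0.16, "wx": 0, "wy": 1, "wz": 0, "jaw": 200}, {"dx": 0.03, "dy": 0, "dz": -0.16, "wx": 0, "wy": 1, "wz": 0, "jaw": 200}]'

```text
time: 8.43
tool_pos: [0.476, 0.297, 0.1237]
tcp_rot: [[0.026, 1.0, 0.008], [0.958, -0.027, 0.285], [0.285, -0.0, -0.959]]
wrist_force: [0.1, 0.7, -2.7]
finger_gap: 0.0449
```

```bash
python3 w.py 8
```

```text
8.425 [0.476  0.297  0.1237] tilt 16.56113601343734 0.04488178586009445 [ 0.0985  0.6644 -2.7417] [-0.2765 -0.0307 -0.0288]
```

View pics/w8.png

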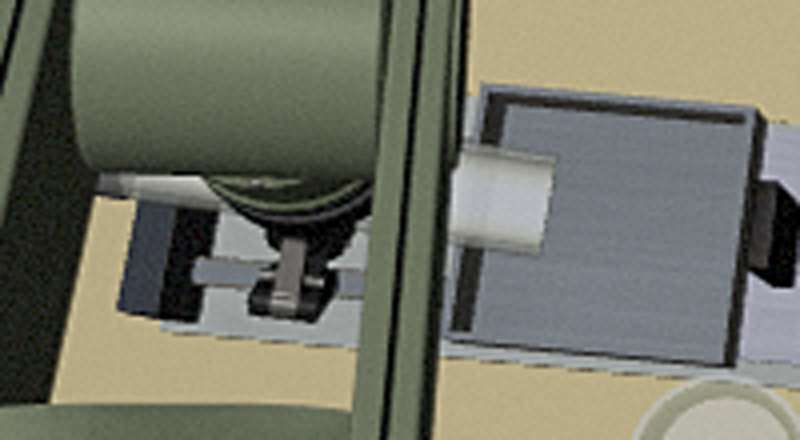

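The arm now hides the bar tip in the top view (edge at column 455), so I'm switching to the side view.

```bash
cat > w.py <<'E'
import sys
from plan import *
k=sys.argv[1]
s=get_state();R=s['tcp_rot'];print(s['time'],s['tool_pos'],'tilt',np.degrees(np.arcsin(R[2,0])),s['finger_gap'],s['wrist_force'],s['torque'])
t,_=snap('side',k);crop(t,(130,280,160,110),5,'ws'+k)
if len(sys.argv)>2:
    t,_=snap('top',k);crop(t,(50,220,200,110),4,'w'+k)
E
python3 w.py 9
```

```text
8.475 [0.4761 0.2966 0.1237] tilt 16.568388337229642 0.04470367864820682 [ 0.0019 -0.3336 -2.809 ] [-0.3101  0.0178  0.0392]
```

View pics/ws9.png

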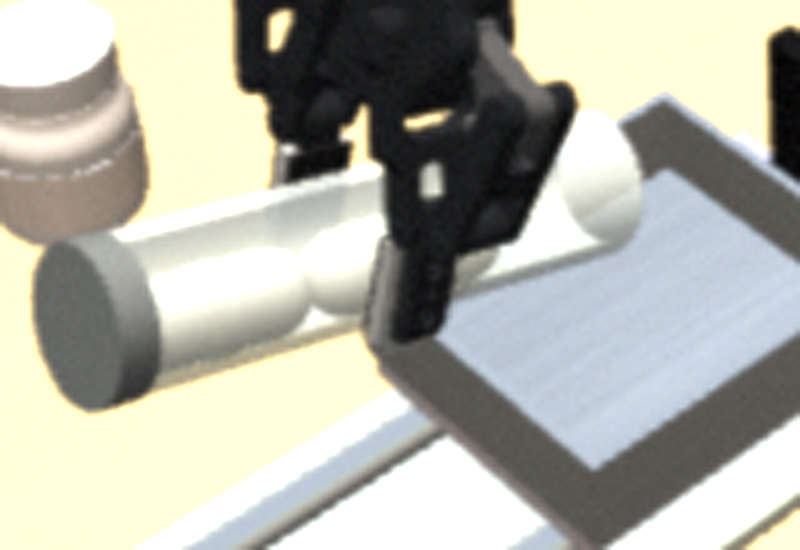

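The side crop shows it well: the bars meet at (310,285), the front tip is at (495,265), and the rear bar is against the cap at (160,310). No slide yet.

carry_out --increments '[{"dx": 0.03, "dy": 0, "dz": -0.16, "wx": 0, "wy": 1, "wz": 0, "jaw": 200}, {"dx": 0, "dy": 0, "dz": 0, "wx": 0, "wy": 0, "wz": 0, "jaw": 200}]'

```text
time: 8.78
tool_pos: [0.4761, 0.2963, 0.1252]
tcp_rot: [[0.027, 1.0, 0.008], [0.953, -0.028, 0.301], [0.301, -0.0, -0.954]]
wrist_force: [-0.0, 0.5, -2.5]
finger_gap: 0.0446
```

```bash
python3 w.py 10
```

```text
8.775 [0.4761 0.2963 0.1252] tilt 17.514551238741078 0.0446316122694557 [-0.025   0.4857 -2.5216] [-0.3203 -0.021   0.023 ]
```

View pics/ws10.png

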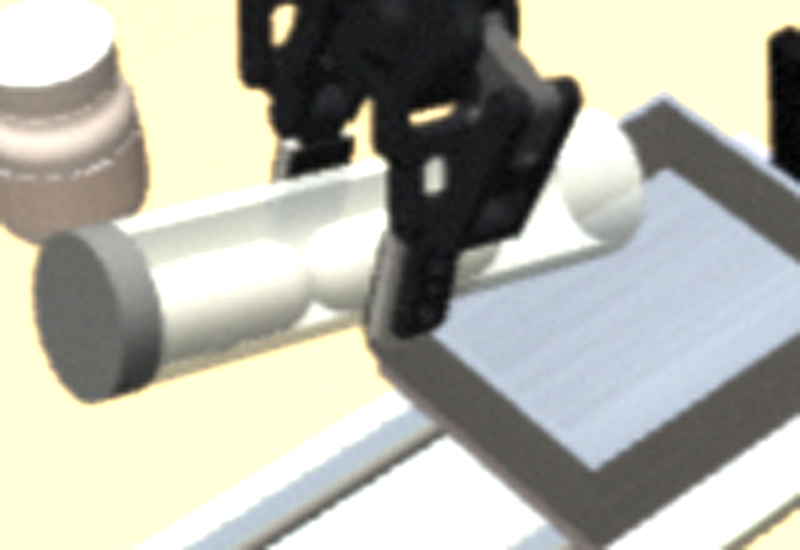

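No slide yet: the junction is at (308,278). Continuing.

carry_out --increments '[{"dx": 0.03, "dy": 0, "dz": -0.16, "wx": 0, "wy": 1, "wz": 0, "jaw": 200}, {"dx": 0, "dy": 0, "dz": 0, "wx": 0, "wy": 0, "wz": 0, "jaw": 200}]'

```text
time: 9.07
tool_pos: [0.4761, 0.2962, 0.1268]
tcp_rot: [[0.027, 1.0, 0.009], [0.948, -0.028, 0.317], [0.318, -0.0, -0.948]]
wrist_force: [0.3, -0.0, -2.7]
finger_gap: 0.0453
```

```bash
python3 w.py 11
```

```text
9.075 [0.4761 0.2962 0.1268] tilt 18.51444205584303 0.04532055729815222 [ 0.3449 -0.0424 -2.7181] [-0.3857  0.0048  0.0061]
```

View pics/ws11.png

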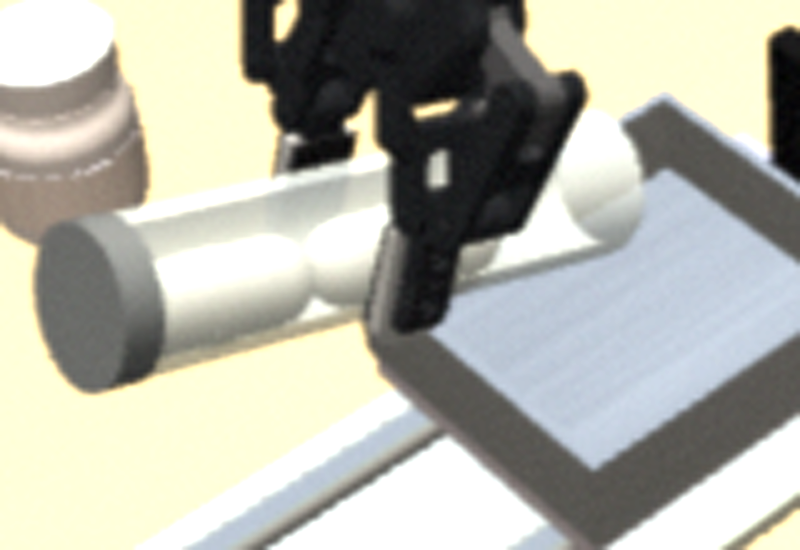

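Still no slide: the junction is at (308,270).

carry_out --increments '[{"dx": 0.03, "dy": 0, "dz": -0.16, "wx": 0, "wy": 1, "wz": 0, "jaw": 200}, {"dx": 0, "dy": 0, "dz": 0, "wx": 0, "wy": 0, "wz": 0, "jaw": 200}]'

```text
time: 9.38
tool_pos: [0.4761, 0.2959, 0.1284]
tcp_rot: [[0.026, 1.0, 0.009], [0.942, -0.028, 0.334], [0.334, -0.0, -0.943]]
wrist_force: [0.1, -0.7, -2.9]
finger_gap: 0.0446
```

```bash
python3 w.py 12
```

```text
9.375 [0.4761 0.2959 0.1284] tilt 19.513468920589258 0.044588162486222174 [ 0.1398 -0.6578 -2.9034] [-0.3808  0.0106 -0.0147]
```

View pics/ws12.png

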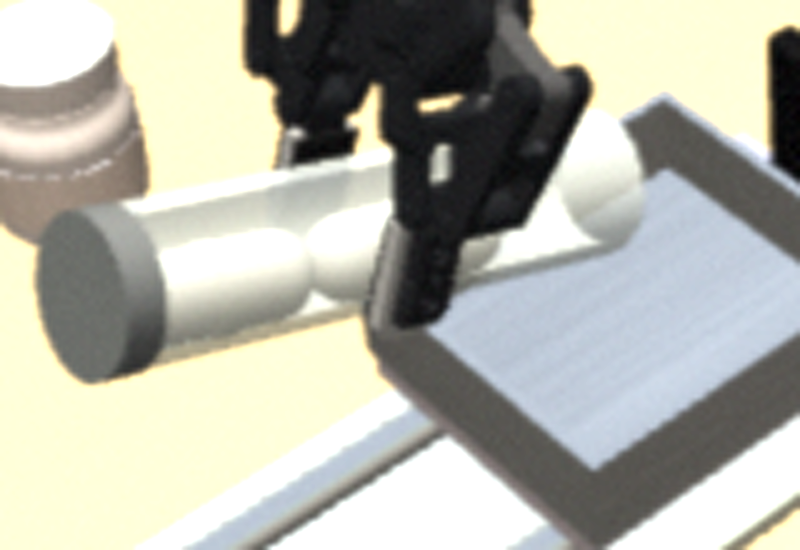

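Unchanged: the junction is at (308,263).

carry_out --increments '[{"dx": 0.03, "dy": 0, "dz": -0.16, "wx": 0, "wy": 1, "wz": 0, "jaw": 200}, {"dx": 0, "dy": 0, "dz": 0, "wx": 0, "wy": 0, "wz": 0, "jaw": 200}]'

```text
time: 9.68
tool_pos: [0.4761, 0.2957, 0.1301]
tcp_rot: [[0.026, 1.0, 0.01], [0.936, -0.028, 0.35], [0.35, -0.0, -0.937]]
wrist_force: [-0.4, 0.7, -3.7]
finger_gap: 0.045
```

```bash
python3 w.py 13
```

```text
9.675 [0.4761 0.2957 0.1301] tilt 20.512949829193484 0.044963051731574284 [-0.3579  0.7264 -3.7232] [-0.382   0.0095 -0.0302]
```

View pics/ws13.png

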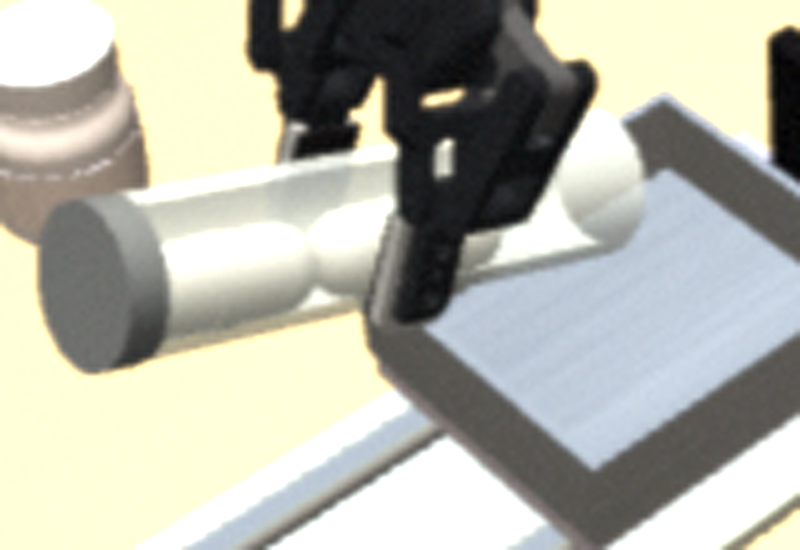

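Unchanged: the junction is at (310,256).

carry_out --increments '[{"dx": 0.03, "dy": 0, "dz": -0.16, "wx": 0, "wy": 1, "wz": 0, "jaw": 200}, {"dx": 0, "dy": 0, "dz": 0, "wx": 0, "wy": 0, "wz": 0, "jaw": 200}]'

```text
time: 9.98
tool_pos: [0.4761, 0.2954, 0.1316]
tcp_rot: [[0.026, 1.0, 0.01], [0.93, -0.028, 0.367], [0.367, -0.0, -0.93]]
wrist_force: [-0.1, 0.0, -2.4]
finger_gap: 0.0449
```

```bash
python3 w.py 14
```

```text
9.975 [0.4761 0.2954 0.1316] tilt 21.51348050090048 0.044884804876368346 [-0.056   0.0198 -2.3853] [-0.4355  0.0335 -0.0005]
```

View pics/ws14.png

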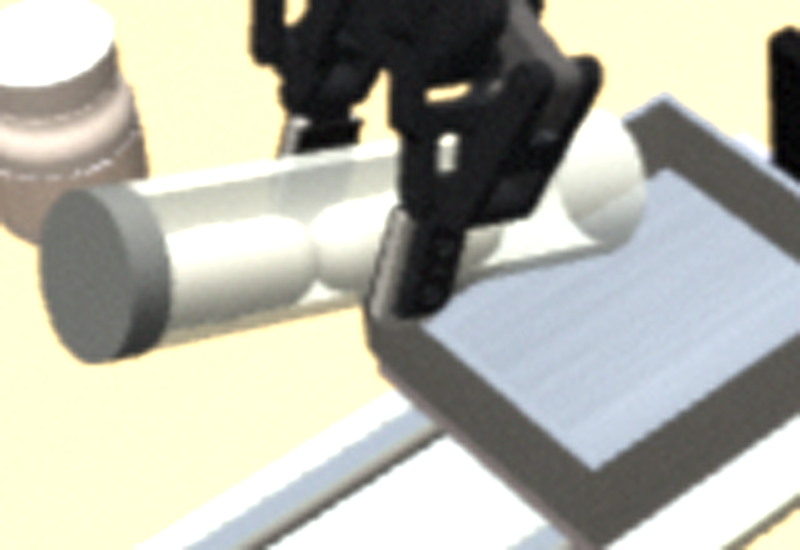

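The junction is at (314,248) and the tip at (500,245), so there may be a slight move. Half a degree more.

carry_out --increments '[{"dx": 0.02, "dy": 0, "dz": -0.08, "wx": 0, "wy": 0.5, "wz": 0, "jaw": 200}, {"dx": 0, "dy": 0, "dz": 0, "wx": 0, "wy": 0, "wz": 0, "jaw": 200}]'

```text
time: 10.28
tool_pos: [0.4761, 0.2955, 0.1325]
tcp_rot: [[0.026, 1.0, 0.01], [0.927, -0.028, 0.375], [0.375, -0.0, -0.927]]
wrist_force: [-0.4, 0.5, -3.0]
finger_gap: 0.0447
```

```bash
python3 w.py 15
```

```text
10.275 [0.4761 0.2955 0.1325] tilt 22.00864124290834 0.04465284904028925 [-0.4133  0.4702 -3.0328] [-0.4048 -0.012  -0.0316]
```

View pics/ws15.png

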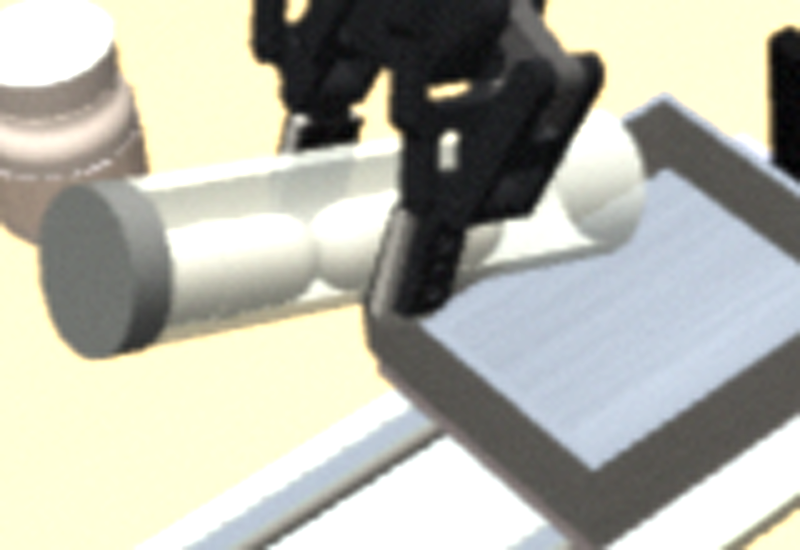

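Not sliding: the junction is at (316,246), which the tilt itself accounts for.

carry_out --increments '[{"dx": 0.03, "dy": 0, "dz": -0.16, "wx": 0, "wy": 1, "wz": 0, "jaw": 200}, {"dx": 0, "dy": 0, "dz": 0, "wx": 0, "wy": 0, "wz": 0, "jaw": 200}]'

```text
time: 10.58
tool_pos: [0.4761, 0.295, 0.1341]
tcp_rot: [[0.026, 1.0, 0.011], [0.92, -0.028, 0.391], [0.391, -0.0, -0.92]]
wrist_force: [-0.0, 0.5, -3.3]
finger_gap: 0.0448
```

```bash
python3 w.py 16
```

```text
10.575 [0.4761 0.295  0.1341] tilt 23.012485475693502 0.044822751128890656 [-0.0401  0.4703 -3.2873] [-0.4627  0.0573  0.0441]
```

View pics/ws16.png

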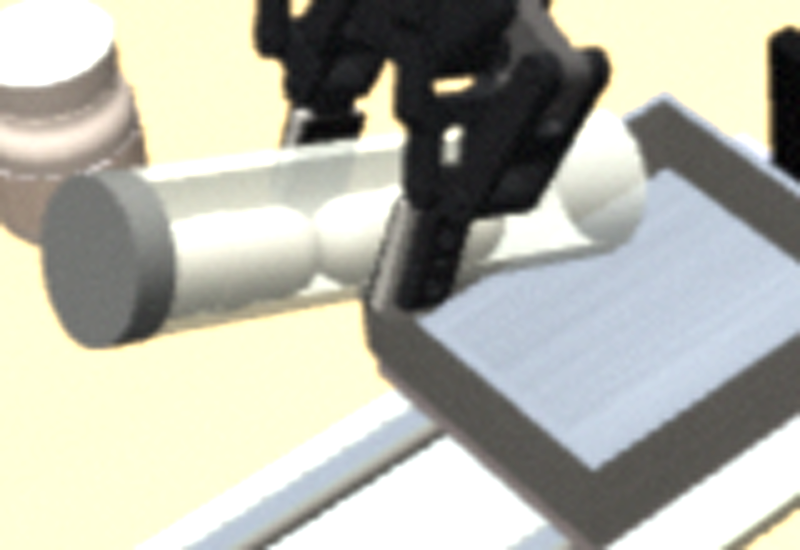

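No slide at 23°; the rear bar is still against the cap.

carry_out --increments '[{"dx": 0.03, "dy": 0, "dz": -0.13, "wx": 0, "wy": 0.8, "wz": 0, "jaw": 200}, {"dx": 0, "dy": 0, "dz": 0, "wx": 0, "wy": 0, "wz": 0, "jaw": 200}]'

```text
time: 10.88
tool_pos: [0.4761, 0.2948, 0.1354]
tcp_rot: [[0.026, 1.0, 0.011], [0.915, -0.028, 0.404], [0.404, -0.0, -0.915]]
wrist_force: [0.3, 0.3, -2.9]
finger_gap: 0.045
```

```bash
python3 w.py 17
```

```text
10.875 [0.4761 0.2948 0.1354] tilt 23.810396972865313 0.045009342118173534 [ 0.2773  0.3083 -2.9093] [-0.3811  0.0113  0.0536]
```

View pics/ws17.png

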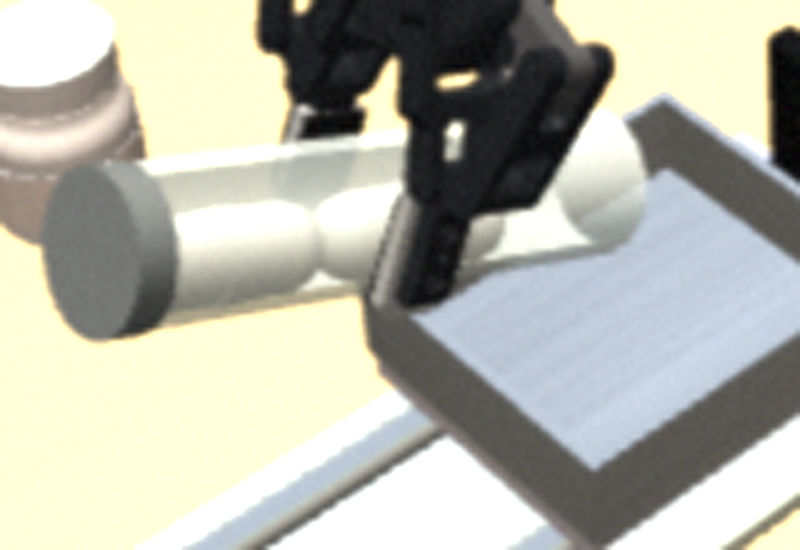

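Not yet: the junction is at (318,236).

carry_out --increments '[{"dx": 0.02, "dy": 0, "dz": -0.11, "wx": 0, "wy": 0.7, "wz": 0, "jaw": 200}, {"dx": 0, "dy": 0, "dz": 0, "wx": 0, "wy": 0, "wz": 0, "jaw": 200}]'

```text
time: 11.18
tool_pos: [0.476, 0.2946, 0.1364]
tcp_rot: [[0.025, 1.0, 0.011], [0.91, -0.028, 0.415], [0.415, -0.0, -0.91]]
wrist_force: [-1.0, -0.9, -2.2]
finger_gap: 0.045
```

```bash
python3 w.py 18
```

```text
11.175 [0.476  0.2946 0.1364] tilt 24.509689330266987 0.04497245150916482 [-0.9894 -0.9351 -2.2264] [-0.4425 -0.0335  0.0053]
```

View pics/ws18.png

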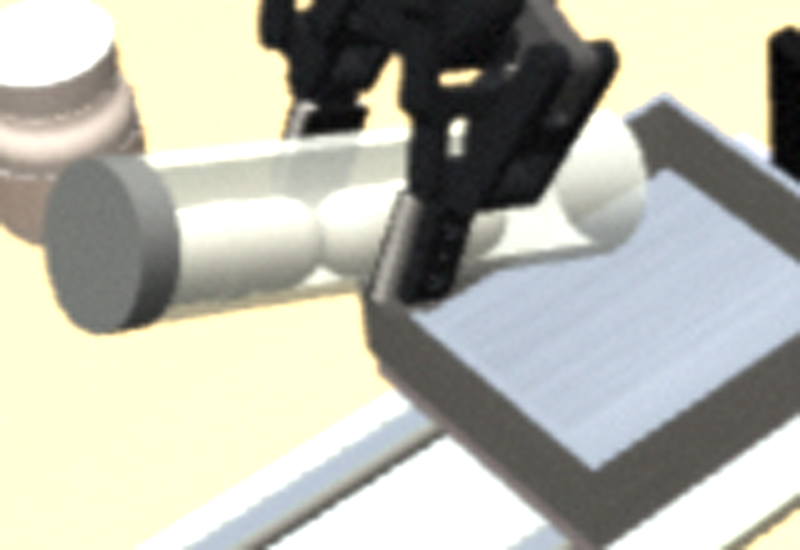

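Still holding: the junction is at (318,228).

carry_out --increments '[{"dx": 0.02, "dy": 0, "dz": -0.11, "wx": 0, "wy": 0.7, "wz": 0, "jaw": 200}, {"dx": 0, "dy": 0, "dz": 0, "wx": 0, "wy": 0, "wz": 0, "jaw": 200}]'

```text
time: 11.48
tool_pos: [0.476, 0.2943, 0.1375]
tcp_rot: [[0.025, 1.0, 0.012], [0.904, -0.028, 0.426], [0.426, -0.0, -0.905]]
wrist_force: [0.1, 0.7, -2.6]
finger_gap: 0.045
```

```bash
python3 w.py 19
```

```text
11.475 [0.476  0.2943 0.1375] tilt 25.208964378104852 0.04500508846011583 [ 0.0867  0.6714 -2.5516] [-0.4095 -0.0078 -0.0054]
```

View pics/ws19.png

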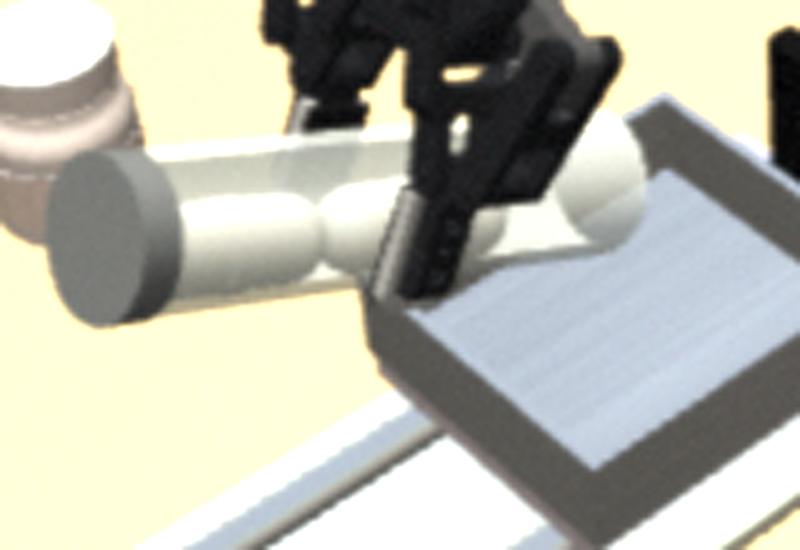

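Still holding: the junction is at (320,222).

carry_out --increments '[{"dx": 0.02, "dy": 0, "dz": -0.11, "wx": 0, "wy": 0.7, "wz": 0, "jaw": 200}, {"dx": 0, "dy": 0, "dz": 0, "wx": 0, "wy": 0, "wz": 0, "jaw": 200}]'

```text
time: 11.78
tool_pos: [0.4761, 0.294, 0.1386]
tcp_rot: [[0.025, 1.0, 0.012], [0.899, -0.028, 0.437], [0.437, -0.0, -0.899]]
wrist_force: [-0.6, 0.4, -3.0]
finger_gap: 0.0449
```

```bash
python3 w.py 20
```

```text
11.775 [0.4761 0.294  0.1386] tilt 25.911022595770678 0.044933595872383186 [-0.6449  0.3804 -3.0299] [-0.4738 -0.0026 -0.0563]
```

View pics/ws20.png

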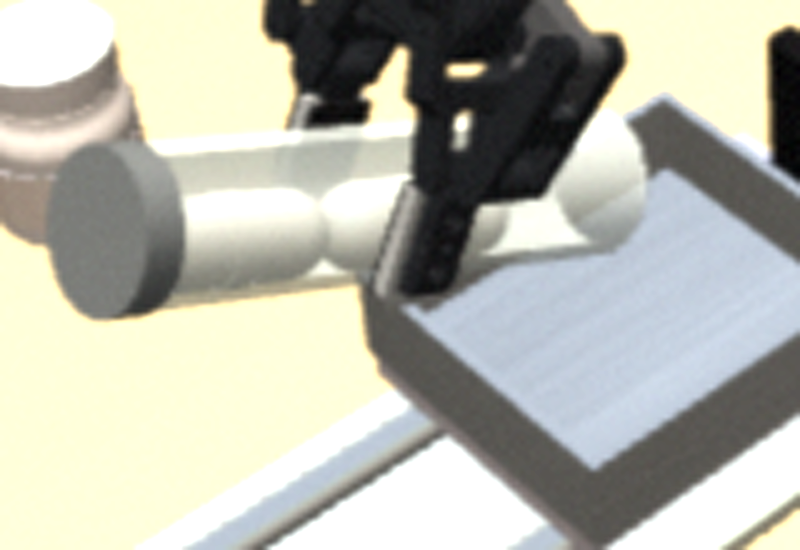

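Roughly still, with the junction at (323,217). From here I'll use single rows and look after each.

carry_out --increments '[{"dx": 0.02, "dy": 0, "dz": -0.1, "wx": 0, "wy": 0.6, "wz": 0, "jaw": 200}, {"dx": 0, "dy": 0, "dz": 0, "wx": 0, "wy": 0, "wz": 0, "jaw": 200}]'

```text
time: 12.08
tool_pos: [0.476, 0.2938, 0.1396]
tcp_rot: [[0.025, 1.0, 0.012], [0.895, -0.028, 0.446], [0.446, -0.0, -0.895]]
wrist_force: [-0.4, 0.4, -3.1]
finger_gap: 0.0448
```

```bash
python3 w.py 21
```

```text
12.075 [0.476  0.2938 0.1396] tilt 26.50700014641409 0.04482050927940071 [-0.3501  0.3742 -3.0902] [-0.4971 -0.0183 -0.0144]
```

View pics/ws21.png

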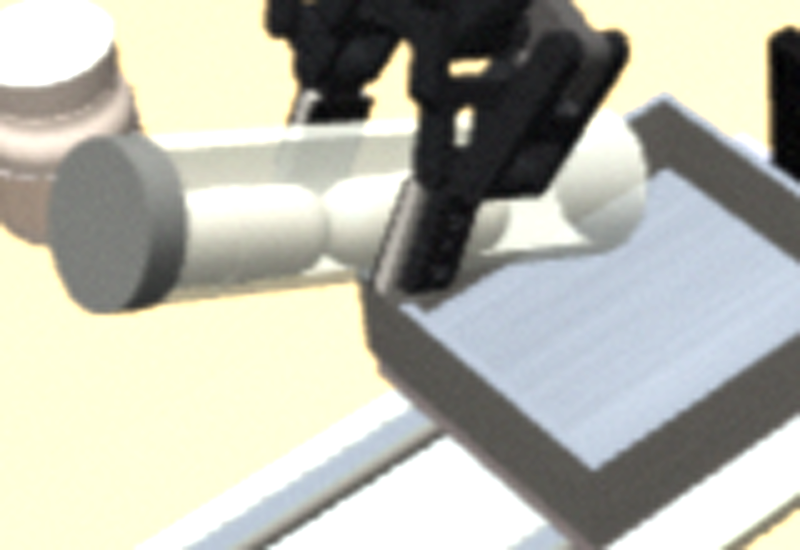

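The cap-to-junction distance is still about 140 px, so it hasn't slid.

carry_out --increments '[{"dx": 0.02, "dy": 0, "dz": -0.1, "wx": 0, "wy": 0.6, "wz": 0, "jaw": 200}, {"dx": 0, "dy": 0, "dz": 0, "wx": 0, "wy": 0, "wz": 0, "jaw": 200}]'

```text
time: 12.38
tool_pos: [0.476, 0.2935, 0.1406]
tcp_rot: [[0.025, 1.0, 0.012], [0.89, -0.028, 0.456], [0.456, -0.0, -0.89]]
wrist_force: [-0.7, -0.1, -3.3]
finger_gap: 0.0449
```

```bash
python3 w.py 22
```

```text
12.375 [0.476  0.2935 0.1406] tilt 27.108189049919314 0.04494145966858632 [-0.7261 -0.0839 -3.2713] [-0.4657  0.0572  0.0138]
```

View pics/ws22.png

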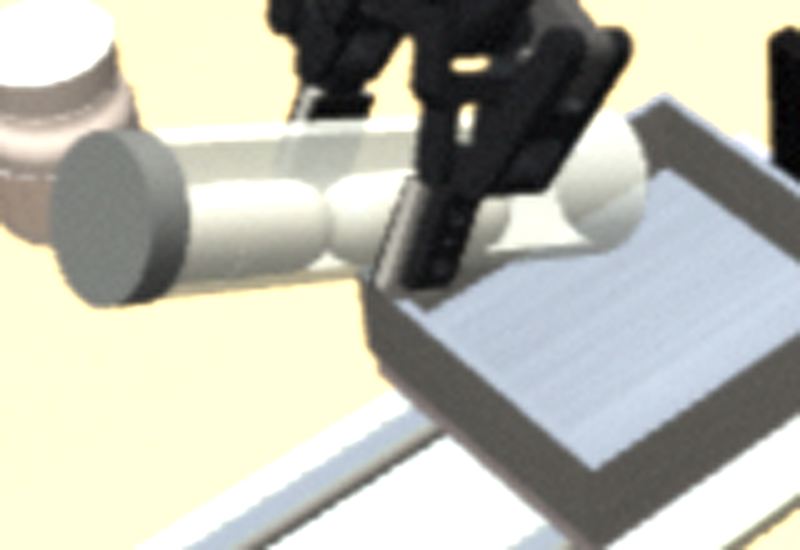

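The junction is at (328,210) and the tip at about (510,215). I'll hold half a second to see whether they creep.

carry_out --increments '[{"dx": 0, "dy": 0, "dz": 0, "wx": 0, "wy": 0, "wz": 0, "jaw": 200}, {"dx": 0, "dy": 0, "dz": 0, "wx": 0, "wy": 0, "wz": 0, "jaw": 200}]'

```text
time: 12.68
tool_pos: [0.476, 0.2937, 0.1406]
tcp_rot: [[0.025, 1.0, 0.012], [0.89, -0.028, 0.455], [0.456, -0.0, -0.89]]
wrist_force: [-0.5, -0.8, -3.2]
finger_gap: 0.0448
```

```bash
python3 w.py 23; python3 -c "
import cv2,numpy as np
a=cv2.imread('pics/ws22.png').astype(int);b=cv2.imread('pics/ws23.png').astype(int);d=abs(a-b).max(2)
print((d>25).sum()); ys,xs=np.where(d>40);print(len(xs), xs.mean() if len(xs) else 0, ys.mean() if len(xs) else 0)
cv2.imwrite('pics/d.png',np.hstack([a[100:320,150:560],b[100:320,150:560]]).astype(np.uint8)[:, :800])"
```

```text
12.675 [0.476  0.2937 0.1406] tilt 27.101700693653232 0.04477152535207112 [-0.5228 -0.7637 -3.1936] [-0.4423  0.0151 -0.0218]
891
144 404.5 86.28472222222223
```

View pics/ws23.png

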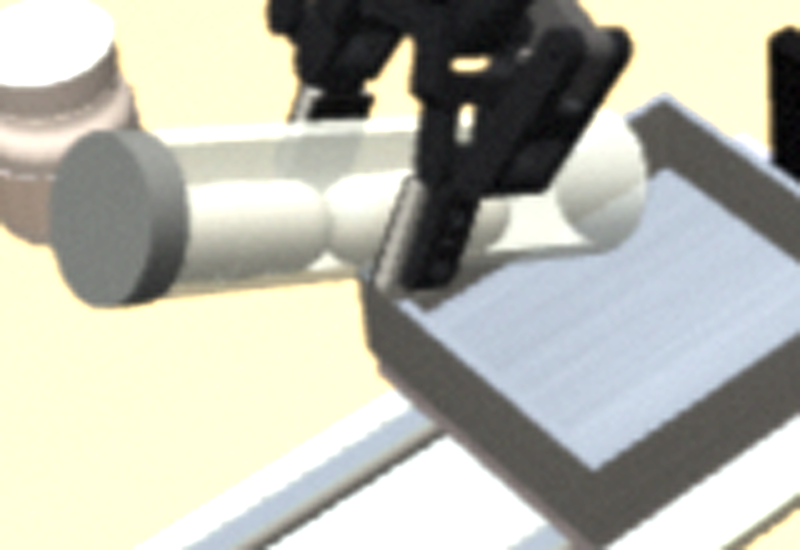

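Static. I'll check whether the tube's real tilt matches the tool's, in case it slipped in the grip.

```bash
python3 - <<'E'
from plan import *
s=get_state();R=s['tcp_rot'];c=s['tool_pos']-.019*R[:,2]
f=lambda p:(proj('side',p)-[130,280])*5
print('cap',f(c+.09*R[:,0]),'mouth',f(c-.09*R[:,0]))
for dth in(-8,-4):
    a=np.radians(dth);y=np.cos(a)*R[:,0]+np.sin(a)*(-R[:,2]);print(dth,f(c+.09*y),f(c-.09*y))
E
```

```text
cap [103.894  217.1716] mouth [600.2287 177.7591]
-8 [ 93.882  258.0854] [610.7843 142.4322]
-4 [ 98.1538 237.786 ] [606.0255 160.0492]
```

The cap is observed at (105,217) and predicted at (104,217), so there is no slip. Continuing.

carry_out --increments '[{"dx": 0.03, "dy": 0, "dz": -0.13, "wx": 0, "wy": 0.8, "wz": 0, "jaw": 200}, {"dx": 0, "dy": 0, "dz": 0, "wx": 0, "wy": 0, "wz": 0, "jaw": 200}]'

```text
time: 12.98
tool_pos: [0.476, 0.2931, 0.1419]
tcp_rot: [[0.025, 1.0, 0.013], [0.883, -0.028, 0.468], [0.468, -0.0, -0.884]]
wrist_force: [0.1, -0.3, -3.0]
finger_gap: 0.0451
```

```bash
python3 w.py 24
```

```text
12.975 [0.476  0.2931 0.1419] tilt 27.91103157651042 0.04512515812757698 [ 0.1185 -0.268  -2.9555] [-0.5319  0.0155 -0.0467]
```

View pics/ws24.png

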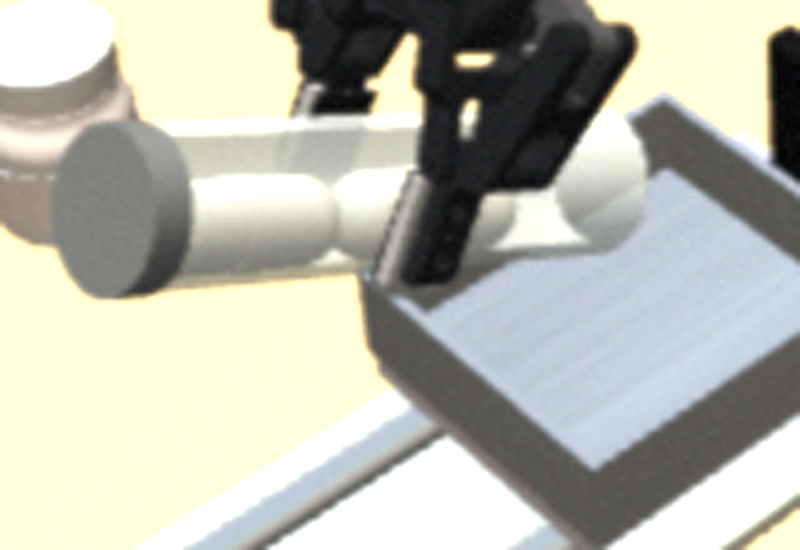

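The junction is at 334 and the tip at 516: about 5 px further, so the slide is possibly starting. Holding one row.

carry_out --increments '[{"dx": 0, "dy": 0, "dz": 0, "wx": 0, "wy": 0, "wz": 0, "jaw": 200}]'

```text
time: 13.15
tool_pos: [0.476, 0.2933, 0.1419]
tcp_rot: [[0.025, 1.0, 0.013], [0.883, -0.028, 0.468], [0.468, -0.0, -0.884]]
wrist_force: [0.2, -0.5, -2.5]
finger_gap: 0.0446
```

```bash
python3 w.py 25
```

```text
13.15 [0.476  0.2933 0.1419] tilt 27.902502769361202 0.044619260098317765 [ 0.1539 -0.4713 -2.489 ] [-0.4855 -0.0027 -0.0471]
```

View pics/ws25.png

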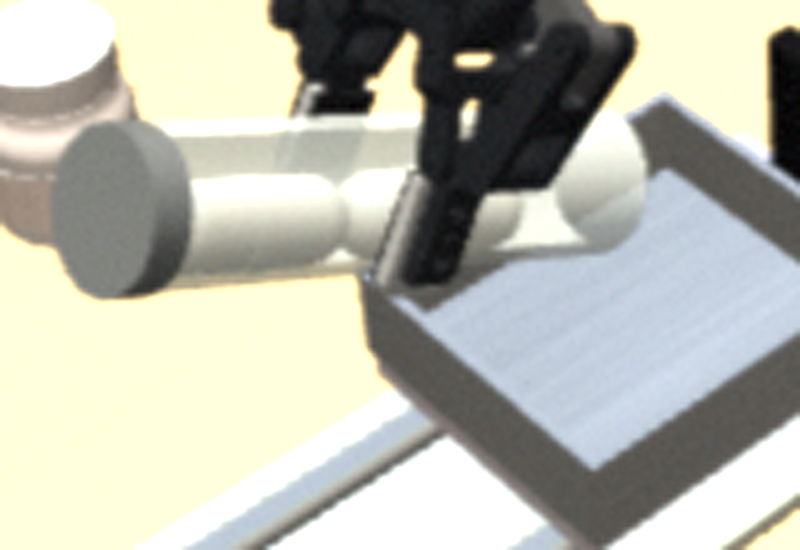

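It's sliding: the junction moved from 334 to 346 and the tip to 522, about 30 mm/s. Holding.

carry_out --increments '[{"dx": 0, "dy": 0, "dz": 0, "wx": 0, "wy": 0, "wz": 0, "jaw": 200}]'

```text
time: 13.32
tool_pos: [0.476, 0.2933, 0.1419]
tcp_rot: [[0.024, 1.0, 0.013], [0.883, -0.027, 0.468], [0.468, -0.0, -0.884]]
wrist_force: [0.2, 0.3, -2.1]
finger_gap: 0.0447
```

```bash
python3 w.py 26
```

```text
13.325 [0.476  0.2933 0.1419] tilt 27.89975490072642 0.04473614228701321 [ 0.2354  0.2567 -2.1034] [-0.4273 -0.0214  0.0369]
```

View pics/ws26.png

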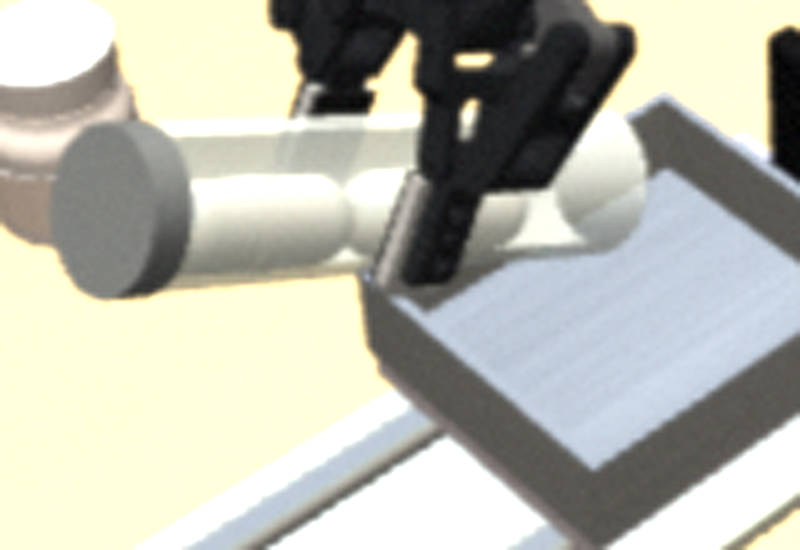

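Creeping slowly, with the junction at 352 and the tip at 528. Two more rows.

carry_out --increments '[{"dx": 0, "dy": 0, "dz": 0, "wx": 0, "wy": 0, "wz": 0, "jaw": 200}, {"dx": 0, "dy": 0, "dz": 0, "wx": 0, "wy": 0, "wz": 0, "jaw": 200}]'

```text
time: 13.62
tool_pos: [0.476, 0.2933, 0.1419]
tcp_rot: [[0.024, 1.0, 0.013], [0.883, -0.028, 0.468], [0.468, -0.0, -0.884]]
wrist_force: [0.3, 1.0, -3.9]
finger_gap: 0.0448
```

```bash
python3 w.py 27
```

```text
13.625 [0.476  0.2933 0.1419] tilt 27.902506974157884 0.04477981061645794 [ 0.3418  0.9604 -3.87  ] [-0.474   0.0378  0.0315]
```

View pics/ws27.png

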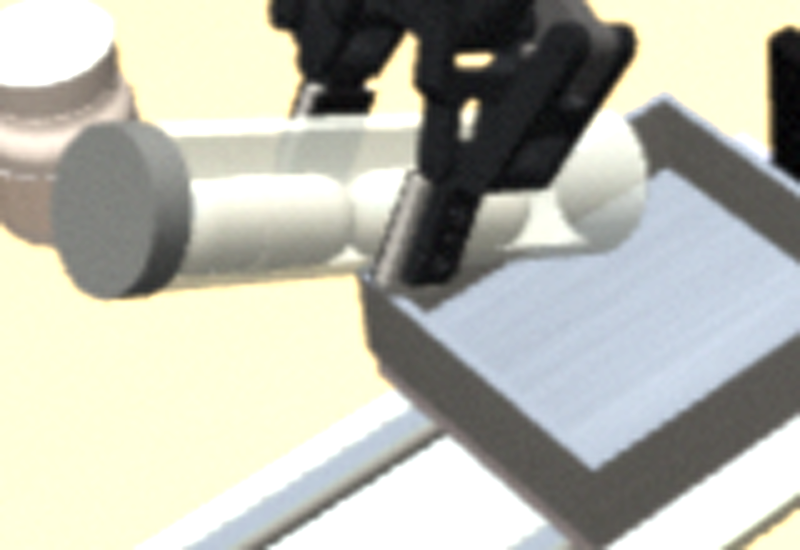

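It has nearly stopped, with the junction at 353 and the tip at 530. Adding 0.5°.

carry_out --increments '[{"dx": 0.02, "dy": 0, "dz": -0.08, "wx": 0, "wy": 0.5, "wz": 0, "jaw": 200}, {"dx": 0, "dy": 0, "dz": 0, "wx": 0, "wy": 0, "wz": 0, "jaw": 200}]'

```text
time: 13.92
tool_pos: [0.476, 0.293, 0.1427]
tcp_rot: [[0.025, 1.0, 0.013], [0.879, -0.028, 0.476], [0.476, -0.0, -0.88]]
wrist_force: [-0.6, 0.7, -2.8]
finger_gap: 0.0453
```

```bash
python3 w.py 28
```

```text
13.925 [0.476  0.293  0.1427] tilt 28.407004587259607 0.04525634405125795 [-0.6142  0.6673 -2.8081] [-0.4697  0.052  -0.0261]
```

View pics/ws28.png

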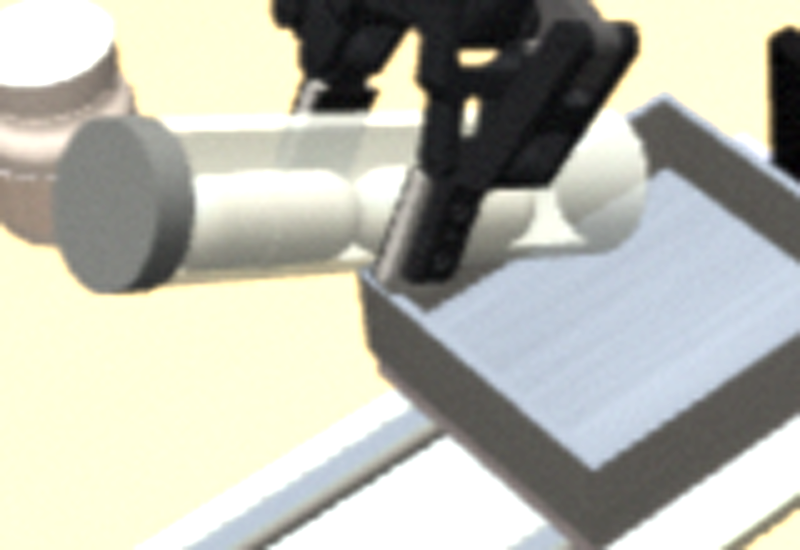

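The junction is at 360 and the tip at 535, so it moves a few mm per nudge. That's controllable, and there's plenty of time.

carry_out --increments '[{"dx": 0.02, "dy": 0, "dz": -0.08, "wx": 0, "wy": 0.5, "wz": 0, "jaw": 200}, {"dx": 0, "dy": 0, "dz": 0, "wx": 0, "wy": 0, "wz": 0, "jaw": 200}]'

```text
time: 14.22
tool_pos: [0.476, 0.2928, 0.1435]
tcp_rot: [[0.025, 1.0, 0.013], [0.875, -0.028, 0.483], [0.483, -0.0, -0.875]]
wrist_force: [-0.8, -0.4, -3.6]
finger_gap: 0.0447
```

```bash
python3 w.py 29
```

```text
14.225 [0.476  0.2928 0.1435] tilt 28.909823825585633 0.04469666613511346 [-0.7767 -0.3595 -3.5532] [-0.4838  0.0124  0.0181]
```

View pics/ws29.png

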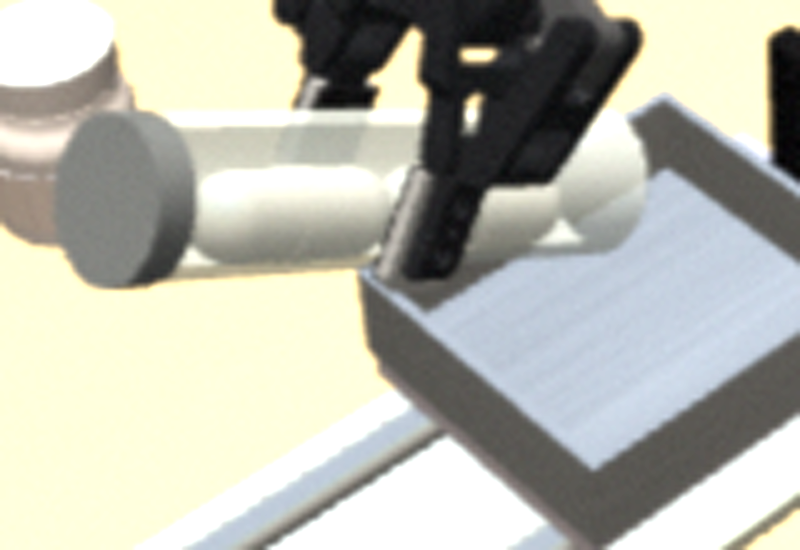

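Moving faster: the junction is at 386 and the tip at 560, with the rear bar clear of the cap. Holding one row.

carry_out --increments '[{"dx": 0, "dy": 0, "dz": 0, "wx": 0, "wy": 0, "wz": 0, "jaw": 200}]'

```text
time: 14.4
tool_pos: [0.476, 0.2929, 0.1435]
tcp_rot: [[0.024, 1.0, 0.013], [0.875, -0.028, 0.483], [0.483, -0.0, -0.875]]
wrist_force: [-0.4, 0.4, -3.0]
finger_gap: 0.0447
```

```bash
python3 w.py 30
```

```text
14.4 [0.476  0.2929 0.1435] tilt 28.904849270872344 0.044694619232312924 [-0.3947  0.3634 -3.0156] [-0.4149  0.0118 -0.0142]
```

View pics/ws30.png

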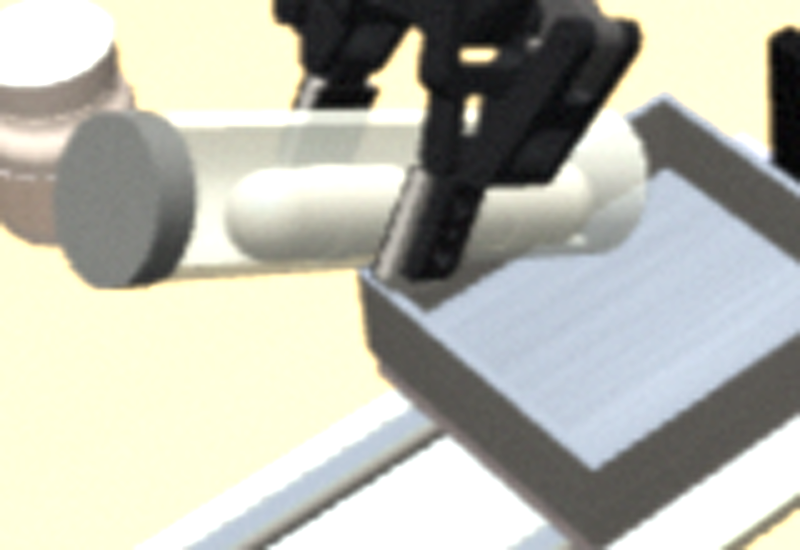

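The tip is at (592,210), rear end at (228,215), about 65 mm/s. The front bar needs roughly 40 mm more. Holding one row.

carry_out --increments '[{"dx": 0, "dy": 0, "dz": 0, "wx": 0, "wy": 0, "wz": 0, "jaw": 200}]'

```text
time: 14.58
tool_pos: [0.476, 0.2929, 0.1435]
tcp_rot: [[0.024, 1.0, 0.013], [0.875, -0.028, 0.483], [0.483, -0.0, -0.875]]
wrist_force: [0.3, -0.6, -3.8]
finger_gap: 0.0448
```

```bash
python3 w.py 31
```

```text
14.575 [0.476  0.2929 0.1435] tilt 28.904157077648087 0.04482750215036424 [ 0.2758 -0.6181 -3.8398] [-0.4112 -0.0383  0.0458]
```

View pics/ws31.png

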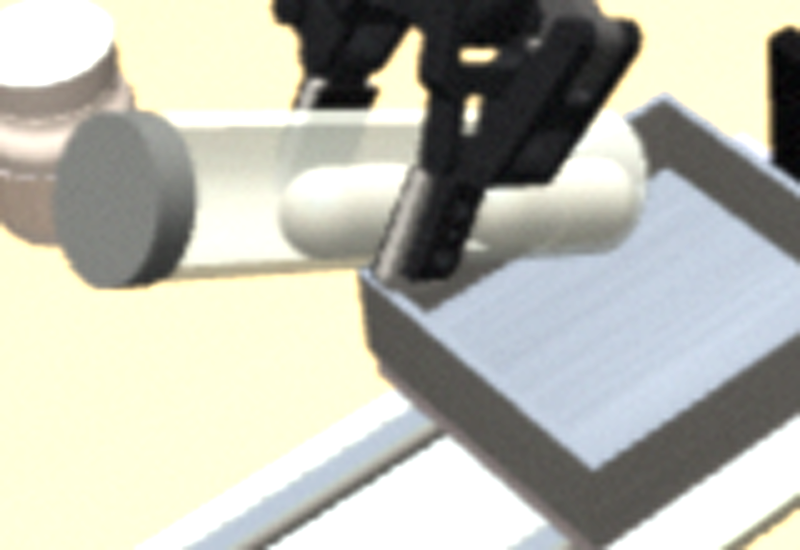

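The tip is at the rim (642,195) at about 115 mm/s, with about 33 mm to go. Easing back 2° to stop it accelerating.

carry_out --increments '[{"dx": -0.06, "dy": 0, "dz": 0.32, "wx": 0, "wy": -2, "wz": 0, "jaw": 200}]'

```text
time: 14.75
tool_pos: [0.4761, 0.2935, 0.1402]
tcp_rot: [[0.026, 1.0, 0.012], [0.892, -0.029, 0.452], [0.452, -0.001, -0.892]]
wrist_force: [-0.5, 0.2, -2.4]
finger_gap: 0.0449
```

```bash
python3 w.py 32
```

```text
14.75 [0.4761 0.2935 0.1402] tilt 26.85598605872977 0.044899096456941026 [-0.477   0.1595 -2.3541] [-0.3433 -0.0176  0.0038]
```

View pics/ws32.png

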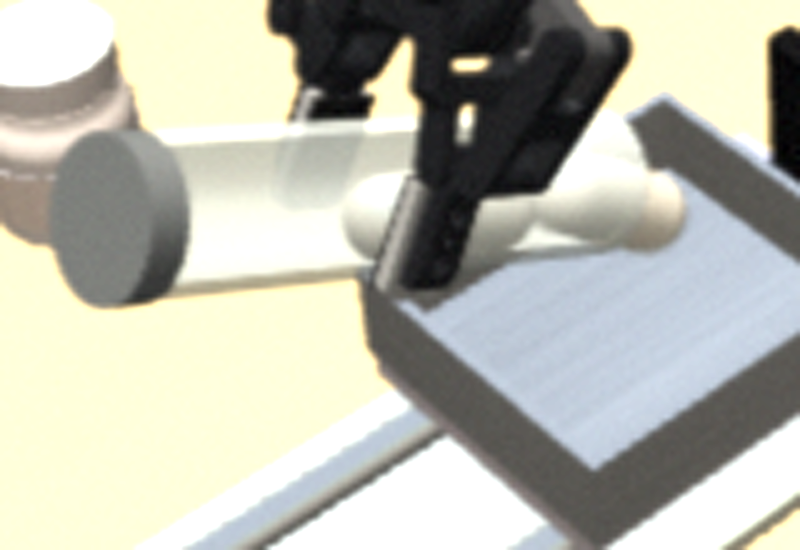

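The front bar sticks out to (685,210), the junction is at (538,205) and the rear tail at 345. The front bar needs about 15 mm more; easing back another 2°.

carry_out --increments '[{"dx": -0.06, "dy": 0, "dz": 0.32, "wx": 0, "wy": -2, "wz": 0, "jaw": 200}]'

```text
time: 14.92
tool_pos: [0.4762, 0.2948, 0.1374]
tcp_rot: [[0.025, 1.0, 0.012], [0.907, -0.028, 0.421], [0.421, -0.0, -0.907]]
wrist_force: [0.4, -0.3, -2.1]
finger_gap: 0.045
```

```bash
python3 w.py 33
```

```text
14.925 [0.4762 0.2948 0.1374] tilt 24.888250322252286 0.04501357406227343 [ 0.3548 -0.3124 -2.0876] [-0.3635 -0.0224 -0.0208]
```

View pics/ws33.png

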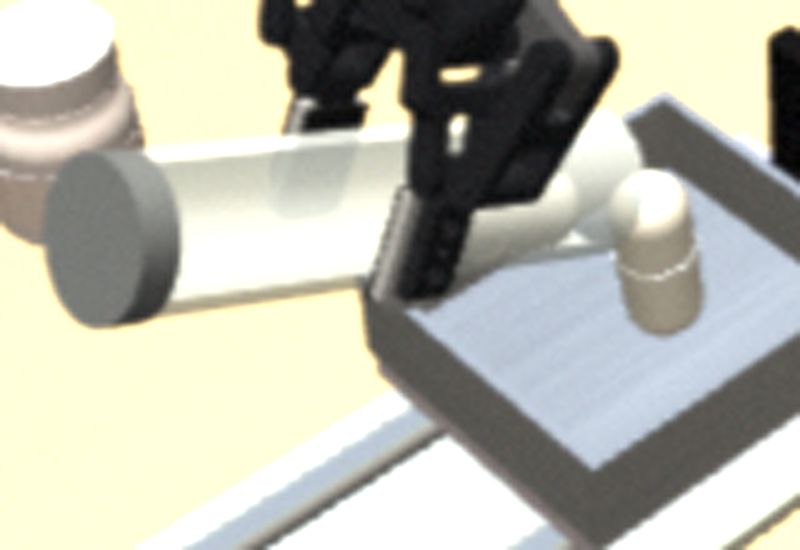

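The front bar has dropped out upright at (660,250), and the rear bar's tip is inside at 580. Levelling at once.

carry_out --increments '[{"dx": 0, "dy": 0, "dz": -0.3, "wx": 0, "wy": -10, "wz": 0, "jaw": 200}, {"dx": 0, "dy": 0, "dz": -0.3, "wx": 0, "wy": -10.5, "wz": 0, "jaw": 200}, {"dx": 0, "dy": 0, "dz": -0.3, "wx": 0, "wy": -10.5, "wz": 0, "jaw": 200}, {"dx": 0, "dy": 0, "dz": 0, "wx": 0, "wy": 0, "wz": 0, "jaw": 200}]'

```text
time: 15.48
tool_pos: [0.4759, 0.2959, 0.1463]
tcp_rot: [[0.022, 1.0, -0.002], [0.994, -0.023, -0.103], [-0.103, 0.0, -0.995]]
wrist_force: [-0.2, 0.9, -2.4]
finger_gap: 0.0448
```

```bash
sed -i 's/(130,280,160,110),5/(130,260,160,110),5/' w.py; python3 w.py 34
```

```text
15.475 [0.4759 0.2959 0.1463] tilt -5.924378408546939 0.04479283944025677 [-0.1683  0.8713 -2.3529] [0.1151 0.0491 0.0151]
```

View pics/ws34.png

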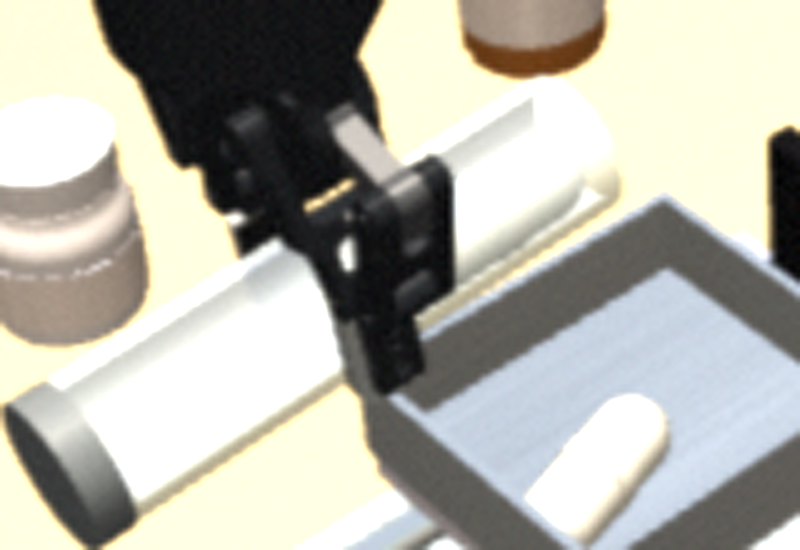

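The front bar lies in the dish at (600,465), and the second bar is in the tube with its tip at (580,200). Now back to the cradle.

```bash
python3 - <<'E'
from plan import *
s=get_state()
p,R=rows(s['tool_pos'],s['tcp_rot'],s['tool_pos']+[0,0,.045],goalR(-1.5,-11),3,200)
print()
rows(p,R,[.5664,-.2068,.19],goalR(-1.5,-11),1,200)
E
```

```text
{'dx': -0.16, 'dy': -0.0, 'dz': -1.49, 'wx': -0.0, 'wy': -1.7, 'wz': 0.0, 'jaw': 200}
{'dx': -0.2, 'dy': -0.0, 'dz': -1.49, 'wx': -0.0, 'wy': -1.7, 'wz': 0.1, 'jaw': 200}
{'dx': -0.24, 'dy': -0.01, 'dz': -1.48, 'wx': -0.1, 'wy': -1.7, 'wz': 0.0, 'jaw': 200}
end [0.4755 0.2942 0.1907] 0.0009492885976229221

{'dx': -48.92, 'dy': 10.39, 'dz': 9.62, 'wx': 0.0, 'wy': 0.0, 'wz': 0.0, 'jaw': 200}
end [ 0.5664 -0.2069  0.19  ] 0.0009492885976228718
```

carry_out --increments '[{"dx": -0.16, "dy": 0, "dz": -1.49, "wx": 0, "wy": -1.7, "wz": 0, "jaw": 200}, {"dx": -0.2, "dy": 0, "dz": -1.49, "wx": 0, "wy": -1.7, "wz": 0.1, "jaw": 200}, {"dx": -0.24, "dy": -0.01, "dz": -1.48, "wx": -0.1, "wy": -1.7, "wz": 0, "jaw": 200}, {"dx": -0.8, "dy": 0.17, "dz": 0.16, "wx": 0, "wy": 0, "wz": 0, "jaw": 200}, {"dx": -1.6, "dy": 0.34, "dz": 0.31, "wx": 0, "wy": 0, "wz": 0, "jaw": 200}, {"dx": -2.6, "dy": 0.55, "dz": 0.51, "wx": 0, "wy": 0, "wz": 0, "jaw": 200}, {"dx": -3.6, "dy": 0.76, "dz": 0.71, "wx": 0, "wy": 0, "wz": 0, "jaw": 200}, {"dx": -4, "dy": 0.85, "dz": 0.79, "wx": 0, "wy": 0, "wz": 0, "jaw": 200}]'

```text
time: 16.52
tool_pos: [0.498, 0.1609, 0.1898]
tcp_rot: [[0.029, 1.0, -0.006], [0.981, -0.03, -0.194], [-0.194, -0.001, -0.981]]
wrist_force: [-0.0, 0.3, -2.6]
finger_gap: 0.0449
```

carry_out --increments '[{"dx": -4, "dy": 0.85, "dz": 0.79, "wx": 0, "wy": 0, "wz": 0, "jaw": 200}, {"dx": -4, "dy": 0.85, "dz": 0.79, "wx": 0, "wy": 0, "wz": 0, "jaw": 200}, {"dx": -4, "dy": 0.85, "dz": 0.79, "wx": 0, "wy": 0, "wz": 0, "jaw": 200}, {"dx": -4, "dy": 0.85, "dz": 0.79, "wx": 0, "wy": 0, "wz": 0, "jaw": 200}, {"dx": -4, "dy": 0.85, "dz": 0.79, "wx": 0, "wy": 0, "wz": 0, "jaw": 200}, {"dx": -4, "dy": 0.85, "dz": 0.79, "wx": 0, "wy": 0, "wz": 0, "jaw": 200}, {"dx": -4, "dy": 0.85, "dz": 0.79, "wx": 0, "wy": 0, "wz": 0, "jaw": 200}]'

```text
time: 17.4
tool_pos: [0.5482, -0.126, 0.19]
tcp_rot: [[0.03, 1.0, -0.007], [0.981, -0.031, -0.193], [-0.193, -0.001, -0.981]]
wrist_force: [0.1, 0.4, -1.9]
finger_gap: 0.0445
```

carry_out --increments '[{"dx": -3.2, "dy": 0.68, "dz": 0.63, "wx": 0, "wy": 0, "wz": 0, "jaw": 200}, {"dx": -2.4, "dy": 0.51, "dz": 0.47, "wx": 0, "wy": 0, "wz": 0, "jaw": 200}, {"dx": -1.6, "dy": 0.34, "dz": 0.31, "wx": 0, "wy": 0, "wz": 0, "jaw": 200}, {"dx": -1.1, "dy": 0.23, "dz": 0.22, "wx": 0, "wy": 0, "wz": 0, "jaw": 200}, {"dx": 0, "dy": 0, "dz": 0, "wx": 0, "wy": 0, "wz": 0, "jaw": 200}]'

```text
time: 18.02
tool_pos: [0.5648, -0.209, 0.1912]
tcp_rot: [[0.03, 1.0, -0.005], [0.981, -0.03, -0.194], [-0.194, 0.001, -0.981]]
wrist_force: [0.3, -0.7, -2.4]
finger_gap: 0.045
```

```bash
python3 - <<'E'
from plan import *
s=get_state();print(s['time'],s['tool_pos'],s['finger_gap'],s['wrist_force'],s['torque'])
t,d=snap('side','40');crop(t,(300,120,160,120),5,'s40')
rows(s['tool_pos'],s['tcp_rot'],[.5664,-.2068,.085],goalR(-1.5,0),6,200)
E
```

```text
18.025 [ 0.5648 -0.209   0.1912] 0.04502303402625441 [ 0.2893 -0.7352 -2.4136] [0.2214 0.0129 0.0572]
{'dx': 0.38, 'dy': 0.02, 'dz': 1.73, 'wx': 0.0, 'wy': 1.9, 'wz': -0.0, 'jaw': 200}
{'dx': 0.32, 'dy': 0.02, 'dz': 1.74, 'wx': 0.0, 'wy': 1.9, 'wz': -0.0, 'jaw': 200}
{'dx': 0.26, 'dy': 0.02, 'dz': 1.75, 'wx': 0.0, 'wy': 1.8, 'wz': -0.1, 'jaw': 200}
{'dx': 0.21, 'dy': 0.03, 'dz': 1.76, 'wx': 0.0, 'wy': 1.9, 'wz': -0.0, 'jaw': 200}
{'dx': 0.15, 'dy': 0.03, 'dz': 1.76, 'wx': 0.0, 'wy': 1.8, 'wz': -0.1, 'jaw': 200}
{'dx': 0.1, 'dy': 0.02, 'dz': 1.77, 'wx': 0.1, 'wy': 1.9, 'wz': -0.0, 'jaw': 200}
end [ 0.5664 -0.2068  0.085 ] 0.001072682109991171
```

View pics/s40.png

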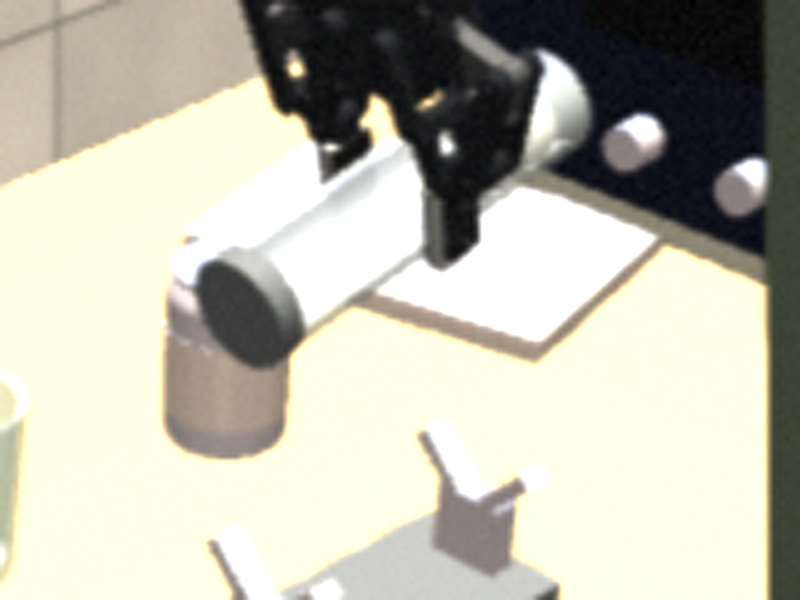

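The tube is above the cradle, cap at (245,305) and mouth at (565,100), with the bar near the mouth half. Lowering it level to 30 mm above the seat.

carry_out --increments '[{"dx": 0.38, "dy": 0.02, "dz": 1.73, "wx": 0, "wy": 1.9, "wz": 0, "jaw": 200}, {"dx": 0.32, "dy": 0.02, "dz": 1.74, "wx": 0, "wy": 1.9, "wz": 0, "jaw": 200}, {"dx": 0.26, "dy": 0.02, "dz": 1.75, "wx": 0, "wy": 1.8, "wz": -0.1, "jaw": 200}, {"dx": 0.21, "dy": 0.03, "dz": 1.76, "wx": 0, "wy": 1.9, "wz": 0, "jaw": 200}, {"dx": 0.15, "dy": 0.03, "dz": 1.76, "wx": 0, "wy": 1.8, "wz": -0.1, "jaw": 200}, {"dx": 0.1, "dy": 0.02, "dz": 1.77, "wx": 0.1, "wy": 1.9, "wz": 0, "jaw": 200}, {"dx": 0, "dy": 0, "dz": 0, "wx": 0, "wy": 0, "wz": 0, "jaw": 200}, {"dx": 0, "dy": 0, "dz": 0, "wx": 0, "wy": 0, "wz": 0, "jaw": 200}]'

```text
time: 19.08
tool_pos: [0.5672, -0.2066, 0.0856]
tcp_rot: [[0.026, 1.0, 0.0], [1.0, -0.026, -0.0], [-0.0, 0.0, -1.0]]
wrist_force: [0.1, 0.1, -2.4]
finger_gap: 0.0448
```

```bash
python3 - <<'E'
from plan import *
s=get_state();print(s['time'],s['tool_pos'],s['tcp_rot'],s['finger_gap'],s['wrist_force'],s['torque'])
t,d=snap('side','41');crop(t,(300,150,160,120),5,'s41')
rows(s['tool_pos'],s['tcp_rot'],[.5664,-.2068,.0565],goalR(-1.5,0),5,200)
E
```

```text
19.075 [ 0.5672 -0.2066  0.0856] [[ 0.0256  0.9997  0.0003]
 [ 0.9997 -0.0256 -0.0003]
 [-0.0003  0.0004 -1.    ]] 0.04484482869156925 [ 0.0666  0.0705 -2.4072] [-0.007   0.0175  0.0182]
{'dx': -0.0, 'dy': -0.02, 'dz': 0.58, 'wx': 0.0, 'wy': 0.0, 'wz': 0.0, 'jaw': 200}
{'dx': -0.0, 'dy': -0.02, 'dz': 0.58, 'wx': 0.0, 'wy': 0.0, 'wz': 0.0, 'jaw': 200}
{'dx': -0.01, 'dy': -0.01, 'dz': 0.58, 'wx': 0.0, 'wy': 0.0, 'wz': 0.0, 'jaw': 200}
{'dx': -0.0, 'dy': -0.02, 'dz': 0.58, 'wx': 0.0, 'wy': 0.0, 'wz': 0.0, 'jaw': 200}
{'dx': -0.01, 'dy': -0.01, 'dz': 0.59, 'wx': 0.0, 'wy': 0.0, 'wz': 0.0, 'jaw': 200}
end [ 0.5664 -0.2068  0.0565] 0.0007204994552264554
```

View pics/s41.png

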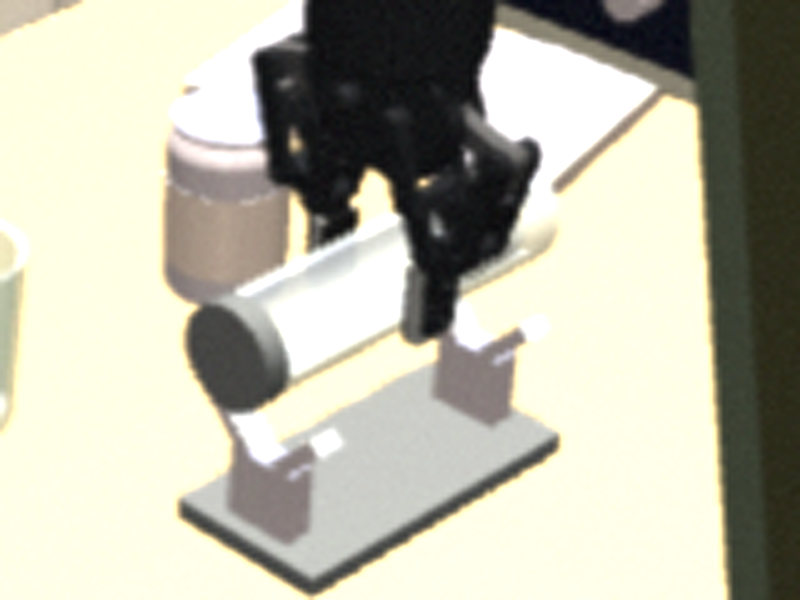

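The tube is level above the saddles, cap at (235,355) over the saddle at (270,440). Lowering.

carry_out --increments '[{"dx": 0, "dy": -0.02, "dz": 0.7, "wx": 0, "wy": 0, "wz": 0, "jaw": 200}, {"dx": 0, "dy": -0.02, "dz": 0.7, "wx": 0, "wy": 0, "wz": 0, "jaw": 200}, {"dx": 0, "dy": -0.02, "dz": 0.6, "wx": 0, "wy": 0, "wz": 0, "jaw": 200}, {"dx": 0, "dy": -0.02, "dz": 0.4, "wx": 0, "wy": 0, "wz": 0, "jaw": 200}, {"dx": 0, "dy": 0, "dz": 0.3, "wx": 0, "wy": 0, "wz": 0, "jaw": 200}, {"dx": 0, "dy": 0, "dz": 0.15, "wx": 0, "wy": 0, "wz": 0, "jaw": 200}, {"dx": 0, "dy": 0, "dz": 0, "wx": 0, "wy": 0, "wz": 0, "jaw": 200}]'

```text
time: 20.0
tool_pos: [0.5662, -0.2064, 0.0569]
tcp_rot: [[0.026, 1.0, -0.0], [1.0, -0.026, -0.0], [-0.0, -0.0, -1.0]]
wrist_force: [0.2, -0.1, -2.2]
finger_gap: 0.0452
```

```bash
python3 - <<'E'
from plan import *
s=get_state();print(s['time'],s['tool_pos'],s['tcp_rot'][2],s['finger_gap'],s['wrist_force'],s['torque'])
t,d=snap('side','42');crop(t,(300,150,160,120),5,'s42')
E
```

```text
20.0 [ 0.5662 -0.2064  0.0569] [-0.0001 -0.0001 -1.    ] 0.04515160424195788 [ 0.2231 -0.1065 -2.2093] [ 0.0465  0.0251 -0.0175]
```

View pics/s42.png

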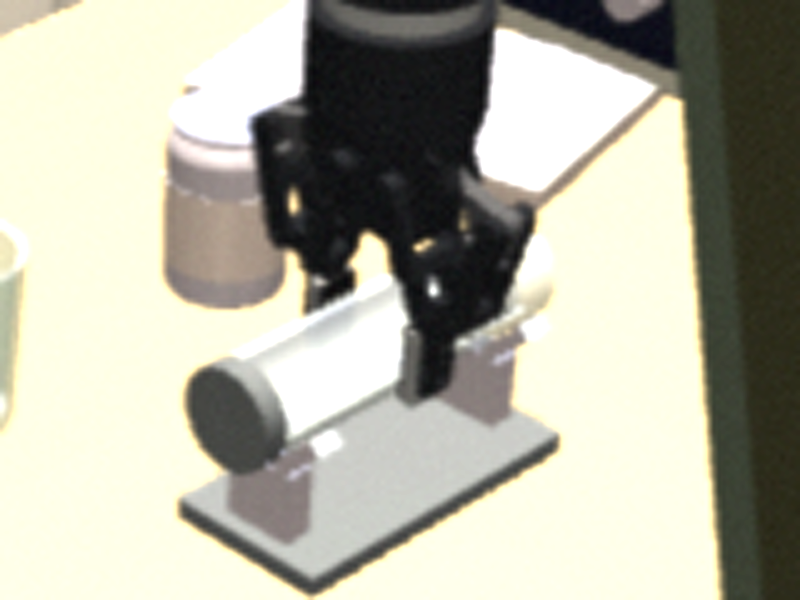

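The picture matches the original seat, but the wrist still carries the 2.1 N weight. Lowering in small steps until it's supported.

carry_out --increments '[{"dx": 0, "dy": 0, "dz": 0.1, "wx": 0, "wy": 0, "wz": 0, "jaw": 200}, {"dx": 0, "dy": 0, "dz": 0, "wx": 0, "wy": 0, "wz": 0, "jaw": 200}]'

```text
time: 20.3
tool_pos: [0.5663, -0.2065, 0.0562]
tcp_rot: [[0.026, 1.0, 0.0], [1.0, -0.026, -0.0], [-0.0, 0.0, -1.0]]
wrist_force: [0.1, -0.0, -1.1]
finger_gap: 0.0447
```

carry_out --increments '[{"dx": 0, "dy": 0, "dz": 0.05, "wx": 0, "wy": 0, "wz": 0, "jaw": 200}, {"dx": 0, "dy": 0, "dz": 0, "wx": 0, "wy": 0, "wz": 0, "jaw": 200}]'

```text
time: 20.55
tool_pos: [0.5664, -0.2065, 0.0562]
tcp_rot: [[0.026, 1.0, 0.0], [1.0, -0.026, -0.0], [-0.0, 0.0, -1.0]]
wrist_force: [-1.4, 2.0, 5.2]
finger_gap: 0.0449
```

Seated: the force is now +5 N upward, as it was at the initial grasp. Releasing gently.

carry_out --increments '[{"dx": 0, "dy": 0, "dz": 0, "wx": 0, "wy": 0, "wz": 0, "jaw": 100}, {"dx": 0, "dy": 0, "dz": 0, "wx": 0, "wy": 0, "wz": 0, "jaw": 60}, {"dx": 0, "dy": 0, "dz": 0, "wx": 0, "wy": 0, "wz": 0, "jaw": 0}, {"dx": 0, "dy": 0, "dz": 0, "wx": 0, "wy": 0, "wz": 0, "jaw": 0}, {"dx": 0, "dy": 0, "dz": 0, "wx": 0, "wy": 0, "wz": 0, "jaw": 0}, {"dx": 0, "dy": 0, "dz": 0, "wx": 0, "wy": 0, "wz": 0, "jaw": 0}]' --newtons 30

```text
time: 21.3
tool_pos: [0.566, -0.2064, 0.0553]
tcp_rot: [[0.026, 1.0, -0.0], [1.0, -0.026, 0.0], [0.0, -0.0, -1.0]]
wrist_force: [0.6, 0.0, -0.3]
finger_gap: 0.0857
```

```bash
python3 - <<'E'
from plan import *
s=get_state();print(s['time'],s['tool_pos'],s['finger_gap'],s['wrist_force'])
t,d=snap('side','43');crop(t,(300,150,160,120),5,'s43')
E
```

```text
21.3 [ 0.566  -0.2064  0.0553] 0.0856766626120651 [ 0.6135  0.0208 -0.2976]
```

View pics/s43.png

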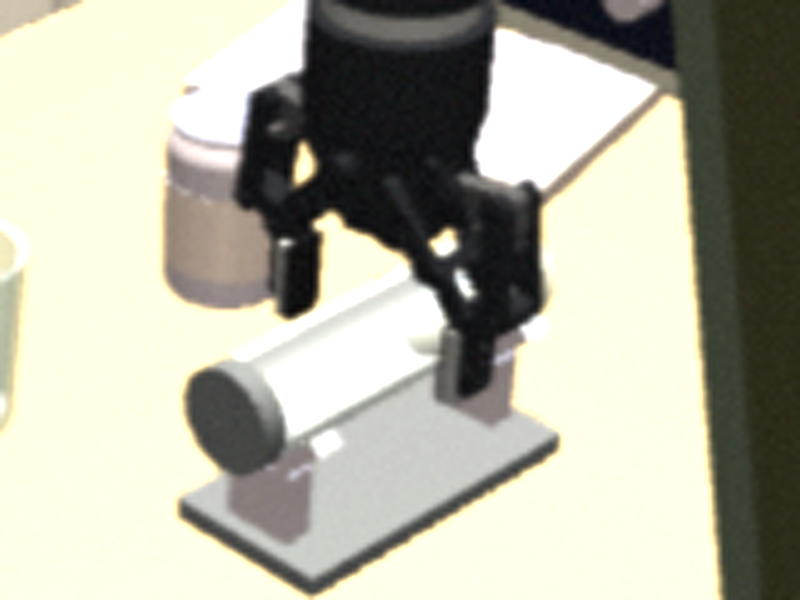

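The tube rests in the cradle with the bar visible near (430,335). Retreating up and moving behind the tab.

carry_out --increments '[{"dx": 0, "dy": 0, "dz": -1.5, "wx": 0, "wy": 0, "wz": 0, "jaw": 0}, {"dx": 0, "dy": 0, "dz": -2.5, "wx": 0, "wy": 0, "wz": 0, "jaw": 0}, {"dx": 0, "dy": 0, "dz": -3.5, "wx": 0, "wy": 0, "wz": 0, "jaw": 0}, {"dx": 0, "dy": 0, "dz": -3.5, "wx": 0, "wy": 0, "wz": 0, "jaw": 0}, {"dx": 0, "dy": 0, "dz": -2.5, "wx": 0, "wy": 0, "wz": 0, "jaw": 0}, {"dx": 0, "dy": 0, "dz": 0, "wx": 0, "wy": 0, "wz": 0, "jaw": 0}]'

```text
time: 22.1
tool_pos: [0.5681, -0.2074, 0.1944]
tcp_rot: [[0.025, 1.0, 0.006], [1.0, -0.025, -0.004], [-0.003, 0.007, -1.0]]
wrist_force: [-0.2, -0.5, -0.6]
finger_gap: 0.0851
```

```bash
python3 - <<'E'
from plan import *
s=get_state();print(s['time'],s['tool_pos'])
rows(s['tool_pos'],s['tcp_rot'],[.474,.06,.19],goalR(0,0),8,255)
E
```

```text
22.1 [ 0.5681 -0.2074  0.1944]
{'dx': 3.31, 'dy': -1.26, 'dz': 0.04, 'wx': 0.0, 'wy': 0.0, 'wz': -0.2, 'jaw': 255}
{'dx': 3.32, 'dy': -1.25, 'dz': 0.03, 'wx': 0.1, 'wy': 0.0, 'wz': -0.2, 'jaw': 255}
{'dx': 3.32, 'dy': -1.24, 'dz': 0.04, 'wx': 0.0, 'wy': 0.0, 'wz': -0.2, 'jaw': 255}
{'dx': 3.32, 'dy': -1.23, 'dz': 0.04, 'wx': 0.1, 'wy': 0.0, 'wz': -0.2, 'jaw': 255}
{'dx': 3.33, 'dy': -1.21, 'dz': 0.04, 'wx': 0.0, 'wy': 0.1, 'wz': -0.2, 'jaw': 255}
{'dx': 3.33, 'dy': -1.2, 'dz': 0.04, 'wx': 0.1, 'wy': 0.0, 'wz': -0.2, 'jaw': 255}
{'dx': 3.34, 'dy': -1.2, 'dz': 0.05, 'wx': 0.0, 'wy': 0.1, 'wz': -0.1, 'jaw': 255}
{'dx': 3.34, 'dy': -1.18, 'dz': 0.05, 'wx': 0.1, 'wy': 0.0, 'wz': -0.2, 'jaw': 255}
end [0.474 0.06  0.19 ] 0.0008652572403027736
```

carry_out --increments '[{"dx": 3.3, "dy": -1.25, "dz": 0.04, "wx": 0, "wy": 0, "wz": -0.2, "jaw": 255}, {"dx": 3.3, "dy": -1.25, "dz": 0.03, "wx": 0, "wy": 0, "wz": -0.2, "jaw": 255}, {"dx": 3.3, "dy": -1.24, "dz": 0.04, "wx": 0, "wy": 0, "wz": -0.2, "jaw": 255}, {"dx": 3.3, "dy": -1.23, "dz": 0.04, "wx": 0, "wy": 0, "wz": -0.2, "jaw": 255}, {"dx": 3.3, "dy": -1.21, "dz": 0.04, "wx": 0, "wy": 0, "wz": -0.2, "jaw": 255}, {"dx": 3.3, "dy": -1.2, "dz": 0.04, "wx": 0, "wy": 0, "wz": -0.2, "jaw": 255}, {"dx": 3.3, "dy": -1.2, "dz": 0.05, "wx": 0, "wy": 0, "wz": -0.1, "jaw": 255}, {"dx": 3.3, "dy": -1.18, "dz": 0.05, "wx": 0, "wy": 0, "wz": -0.2, "jaw": 255}]'

```text
time: 23.1
tool_pos: [0.4706, 0.06, 0.1858]
tcp_rot: [[-0.001, 1.0, -0.002], [1.0, 0.001, 0.0], [0.0, -0.002, -1.0]]
wrist_force: [0.6, -0.2, -0.3]
finger_gap: 0.0001
```

carry_out --increments '[{"dx": 0, "dy": 0, "dz": 0, "wx": 0, "wy": 0, "wz": 0, "jaw": 255}, {"dx": 0, "dy": 0, "dz": 0, "wx": 0, "wy": 0, "wz": 0, "jaw": 255}]'

```text
time: 23.35
tool_pos: [0.4718, 0.0587, 0.1864]
tcp_rot: [[-0.001, 1.0, -0.001], [1.0, 0.001, -0.0], [-0.0, -0.001, -1.0]]
wrist_force: [0.3, -0.3, 0.5]
finger_gap: -0.0
```

```bash
python3 - <<'E'
from plan import *
s=get_state();print(s['time'],s['tool_pos'],s['finger_gap'],s['wrist_force'])
t,d=snap('top','50')
t,d=snap('side','50');crop(t,(110,200,260,190),3,'s50');crop(cv2.imread('pics/top50_raw.png'),(350,200,140,100),5,'t50')
rows(s['tool_pos'],s['tcp_rot'],[.474,.06,.085],goalR(0,0),4,255)
E
```

```text
23.35 [0.4718 0.0587 0.1864] -2.5460487313080957e-05 [ 0.2984 -0.3122  0.472 ]
{'dx': 0.03, 'dy': 0.06, 'dz': 2.54, 'wx': -0.0, 'wy': 0.0, 'wz': 0.0, 'jaw': 255}
{'dx': 0.03, 'dy': 0.06, 'dz': 2.53, 'wx': -0.0, 'wy': 0.0, 'wz': 0.0, 'jaw': 255}
{'dx': 0.04, 'dy': 0.06, 'dz': 2.54, 'wx': -0.0, 'wy': 0.0, 'wz': 0.0, 'jaw': 255}
{'dx': 0.03, 'dy': 0.06, 'dz': 2.53, 'wx': -0.1, 'wy': 0.0, 'wz': 0.1, 'jaw': 255}
end [0.474 0.06  0.085] 0.0009882387731694367
```

View pics/s50.png

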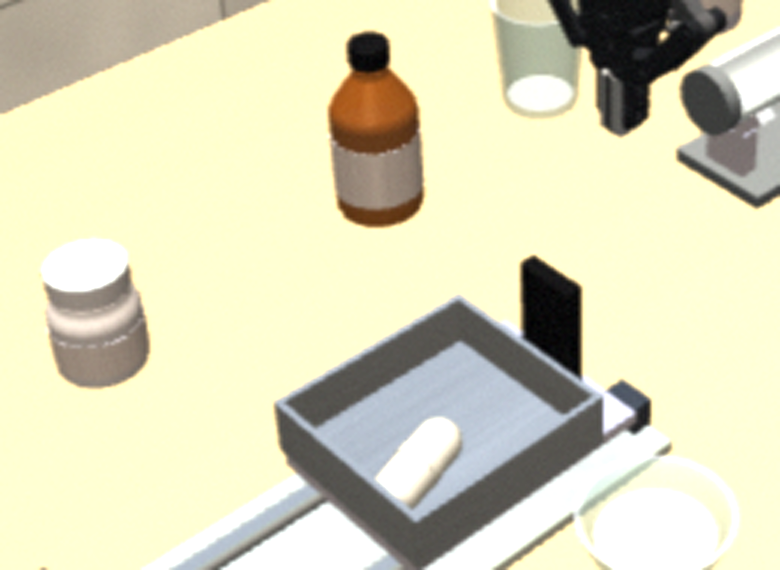

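View pics/t50.png

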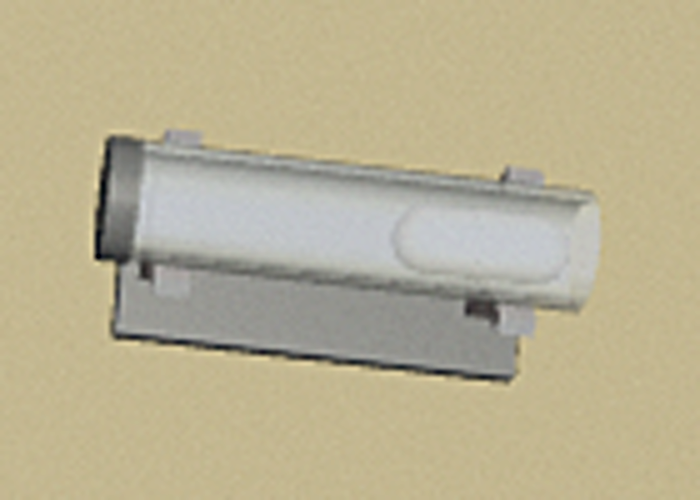

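The top view shows the tube seated with the second bar fully inside (from 395 to 568; rim at 590). The side view shows the first bar in the dish at (418,460). Descending behind the tab.

carry_out --increments '[{"dx": 0.03, "dy": 0.06, "dz": 2.5, "wx": 0, "wy": 0, "wz": 0, "jaw": 255}, {"dx": 0.03, "dy": 0.06, "dz": 2.5, "wx": 0, "wy": 0, "wz": 0, "jaw": 255}, {"dx": 0, "dy": 0.06, "dz": 2.5, "wx": 0, "wy": 0, "wz": 0, "jaw": 255}, {"dx": 0, "dy": 0, "dz": 2.5, "wx": 0, "wy": 0, "wz": 0, "jaw": 255}, {"dx": 0, "dy": 0, "dz": 0, "wx": 0, "wy": 0, "wz": 0, "jaw": 255}]'

```text
time: 24.08
tool_pos: [0.472, 0.0588, 0.0849]
tcp_rot: [[0.001, 1.0, -0.006], [1.0, -0.001, 0.0], [0.0, -0.006, -1.0]]
wrist_force: [-0.3, -0.5, -0.8]
finger_gap: -0.0002
```

carry_out --increments '[{"dx": 0.6, "dy": 0, "dz": 0, "wx": 0, "wy": 0, "wz": 0, "jaw": 255}, {"dx": 0.6, "dy": 0, "dz": 0, "wx": 0, "wy": 0, "wz": 0, "jaw": 255}, {"dx": 0.6, "dy": 0, "dz": 0, "wx": 0, "wy": 0, "wz": 0, "jaw": 255}, {"dx": 0.6, "dy": 0, "dz": 0, "wx": 0, "wy": 0, "wz": 0, "jaw": 255}, {"dx": 0.6, "dy": 0, "dz": 0, "wx": 0, "wy": 0, "wz": 0, "jaw": 255}, {"dx": 0.6, "dy": 0, "dz": 0, "wx": 0, "wy": 0, "wz": 0, "jaw": 255}]'

```text
time: 24.82
tool_pos: [0.4738, 0.0958, 0.0871]
tcp_rot: [[-0.001, 1.0, -0.0], [1.0, 0.001, -0.001], [-0.001, -0.0, -1.0]]
wrist_force: [-0.2, -2.9, 0.8]
finger_gap: 0.0001
```

```bash
python3 - <<'E'
from plan import *
s=get_state();print(s['time'],s['tool_pos'],s['finger_gap'],s['wrist_force'])
t,d=snap('side','51');crop(t,(110,250,250,180),3,'s51')
E
```

```text
24.825 [0.4738 0.0958 0.0871] 8.952615560910577e-05 [-0.1648 -2.916   0.7909]
```

View pics/s51.png

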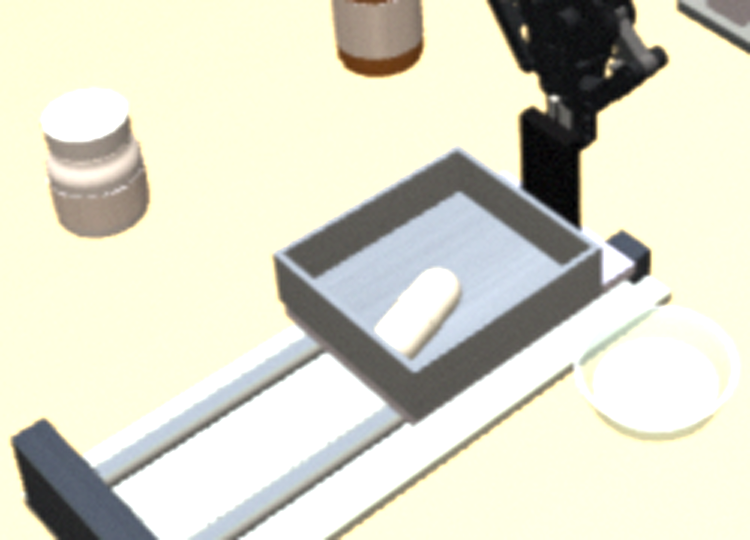

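In contact at 2.9 N with the fingers behind the tab at (560,115). Pushing the carriage.

carry_out --increments '[{"dx": 0.6, "dy": 0, "dz": 0, "wx": 0, "wy": 0, "wz": 0, "jaw": 255}, {"dx": 0.8, "dy": 0, "dz": 0, "wx": 0, "wy": 0, "wz": 0, "jaw": 255}, {"dx": 1, "dy": 0, "dz": 0, "wx": 0, "wy": 0, "wz": 0, "jaw": 255}, {"dx": 1, "dy": 0, "dz": 0, "wx": 0, "wy": 0, "wz": 0, "jaw": 255}, {"dx": 1, "dy": 0, "dz": 0, "wx": 0, "wy": 0, "wz": 0, "jaw": 255}, {"dx": 1, "dy": 0, "dz": 0, "wx": 0, "wy": 0, "wz": 0, "jaw": 255}, {"dx": 1, "dy": 0, "dz": 0, "wx": 0, "wy": 0, "wz": 0, "jaw": 255}, {"dx": 1, "dy": 0, "dz": 0, "wx": 0, "wy": 0, "wz": 0, "jaw": 255}]'

```text
time: 25.88
tool_pos: [0.4738, 0.1702, 0.0871]
tcp_rot: [[-0.001, 1.0, -0.0], [1.0, 0.001, 0.0], [0.0, -0.0, -1.0]]
wrist_force: [1.5, -3.5, 1.0]
finger_gap: -0.0001
```

```bash
python3 - <<'E'
from plan import *
s=get_state();print(s['time'],s['tool_pos'],s['finger_gap'],s['wrist_force'])
t,d=snap('side','52');crop(t,(70,290,250,180),3,'s52')
E
```

```text
25.875 [0.4738 0.1702 0.0871] -6.557649854239221e-05 [ 1.5    -3.545   0.9771]
```

View pics/s52.png

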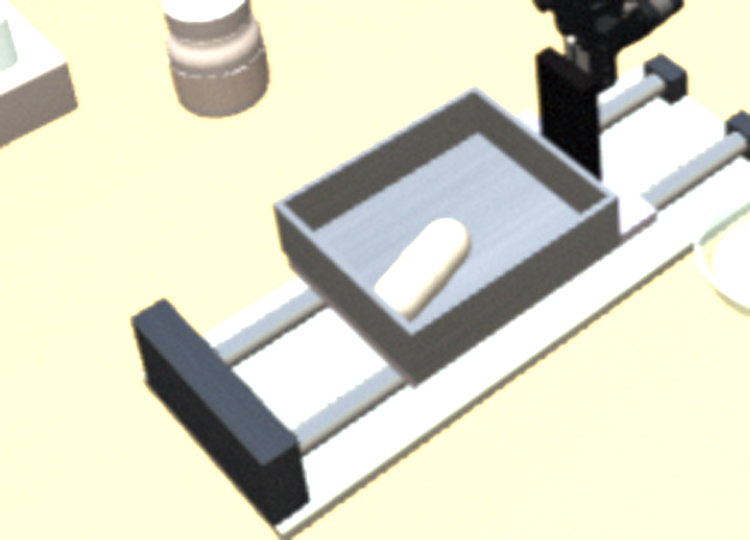

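The dish moved about 75 mm with the bar resting in it. About 50 mm remain.

carry_out --increments '[{"dx": 1, "dy": 0, "dz": 0, "wx": 0, "wy": 0, "wz": 0, "jaw": 255}, {"dx": 1, "dy": 0, "dz": 0, "wx": 0, "wy": 0, "wz": 0, "jaw": 255}, {"dx": 0.8, "dy": 0, "dz": 0, "wx": 0, "wy": 0, "wz": 0, "jaw": 255}, {"dx": 0.6, "dy": 0, "dz": 0, "wx": 0, "wy": 0, "wz": 0, "jaw": 255}, {"dx": 0.4, "dy": 0, "dz": 0, "wx": 0, "wy": 0, "wz": 0, "jaw": 255}]'

```text
time: 26.55
tool_pos: [0.4737, 0.2079, 0.087]
tcp_rot: [[-0.001, 1.0, -0.0], [1.0, 0.001, -0.0], [-0.0, -0.0, -1.0]]
wrist_force: [0.8, -3.2, 0.8]
finger_gap: 0.0
```

carry_out --increments '[{"dx": 0.4, "dy": 0, "dz": 0, "wx": 0, "wy": 0, "wz": 0, "jaw": 255}, {"dx": 0.3, "dy": 0, "dz": 0, "wx": 0, "wy": 0, "wz": 0, "jaw": 255}]'

```text
time: 26.8
tool_pos: [0.4738, 0.2147, 0.087]
tcp_rot: [[-0.001, 1.0, -0.0], [1.0, 0.001, 0.0], [0.0, -0.0, -1.0]]
wrist_force: [0.8, -2.9, 0.2]
finger_gap: 0.0
```

```bash
python3 - <<'E'
from plan import *
s=get_state();print(s['time'],s['tool_pos'],s['finger_gap'],s['wrist_force'])
t,d=snap('side','53');crop(t,(70,290,250,180),3,'s53')
E
```

```text
26.8 [0.4738 0.2147 0.087 ] 3.158326051188588e-05 [ 0.8123 -2.932   0.1753]
```

View pics/s53.png

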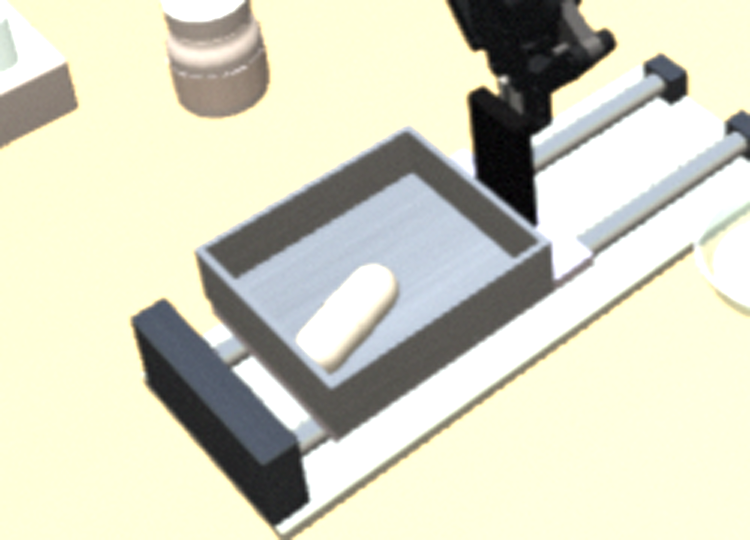

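About 25 mm of gap remains.

carry_out --increments '[{"dx": 0.6, "dy": 0, "dz": 0, "wx": 0, "wy": 0, "wz": 0, "jaw": 255}, {"dx": 0.5, "dy": 0, "dz": 0, "wx": 0, "wy": 0, "wz": 0, "jaw": 255}, {"dx": 0.3, "dy": 0, "dz": 0, "wx": 0, "wy": 0, "wz": 0, "jaw": 255}]'

```text
time: 27.22
tool_pos: [0.4737, 0.2289, 0.087]
tcp_rot: [[-0.001, 1.0, -0.0], [1.0, 0.001, 0.0], [0.0, -0.0, -1.0]]
wrist_force: [0.1, -2.0, -0.3]
finger_gap: 0.0001
```

carry_out --increments '[{"dx": 0.3, "dy": 0, "dz": 0, "wx": 0, "wy": 0, "wz": 0, "jaw": 255}, {"dx": 0.2, "dy": 0, "dz": 0, "wx": 0, "wy": 0, "wz": 0, "jaw": 255}]'

```text
time: 27.48
tool_pos: [0.4737, 0.2337, 0.087]
tcp_rot: [[-0.001, 1.0, -0.0], [1.0, 0.001, 0.0], [0.0, -0.0, -1.0]]
wrist_force: [1.6, -3.3, -0.6]
finger_gap: -0.0
```

carry_out --increments '[{"dx": 0.3, "dy": 0, "dz": 0, "wx": 0, "wy": 0, "wz": 0, "jaw": 255}]'

```text
time: 27.6
tool_pos: [0.4737, 0.2338, 0.0871]
tcp_rot: [[-0.002, 1.0, -0.001], [1.0, 0.002, -0.006], [-0.006, -0.001, -1.0]]
wrist_force: [0.5, -16.4, 4.1]
finger_gap: -0.0004
```

```bash
python3 - <<'E'
from plan import *
s=get_state();print(s['time'],s['tool_pos'],s['finger_gap'],s['wrist_force'])
t,d=snap('side','54');crop(t,(70,290,250,180),3,'s54')
E
```

```text
27.6 [0.4737 0.2338 0.0871] -0.00035612822785563604 [  0.5307 -16.3506   4.1199]
```

View pics/s54.png

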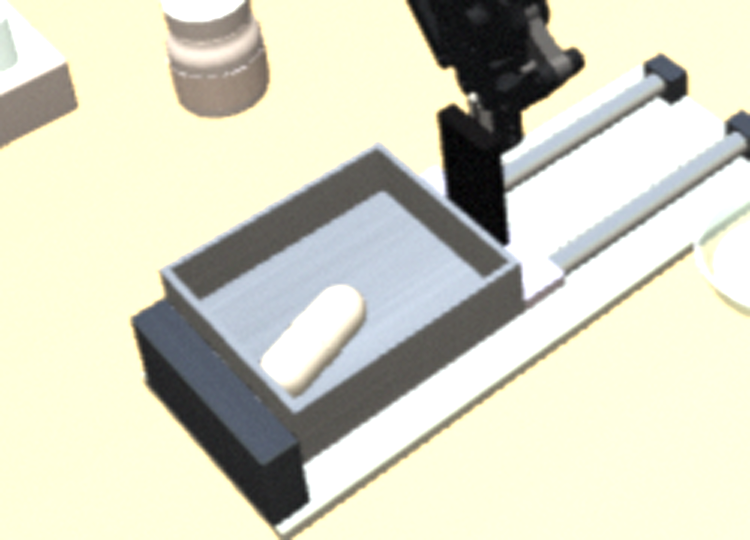

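The carriage is against the stop: the force jumped to 16 N with no further motion, and the dish wall touches the stop block. Holding one row, then backing off and lifting.

carry_out --increments '[{"dx": 0, "dy": 0, "dz": 0, "wx": 0, "wy": 0, "wz": 0, "jaw": 255}, {"dx": 0, "dy": 0, "dz": 0, "wx": 0, "wy": 0, "wz": 0, "jaw": 255}]'

```text
time: 27.9
tool_pos: [0.4737, 0.2338, 0.0871]
tcp_rot: [[-0.001, 1.0, -0.001], [1.0, 0.001, -0.005], [-0.005, -0.001, -1.0]]
wrist_force: [0.4, -10.3, 3.3]
finger_gap: -0.0001
```

carry_out --increments '[{"dx": -0.5, "dy": 0, "dz": 0, "wx": 0, "wy": 0, "wz": 0, "jaw": 255}, {"dx": -1.5, "dy": 0, "dz": 0, "wx": 0, "wy": 0, "wz": 0, "jaw": 255}, {"dx": -2, "dy": 0, "dz": 0, "wx": 0, "wy": 0, "wz": 0, "jaw": 255}, {"dx": -1, "dy": 0, "dz": -1.5, "wx": 0, "wy": 0, "wz": 0, "jaw": 255}, {"dx": 0, "dy": 0, "dz": -4, "wx": 0, "wy": 0, "wz": 0, "jaw": 255}, {"dx": 0, "dy": 0, "dz": -4, "wx": 0, "wy": 0, "wz": 0, "jaw": 255}, {"dx": 0, "dy": 0, "dz": -2, "wx": 0, "wy": 0, "wz": 0, "jaw": 255}, {"dx": 0, "dy": 0, "dz": 0, "wx": 0, "wy": 0, "wz": 0, "jaw": 255}]'

```text
time: 28.9
tool_pos: [0.4756, 0.187, 0.2052]
tcp_rot: [[-0.001, 1.0, 0.006], [1.0, 0.001, 0.002], [0.002, 0.006, -1.0]]
wrist_force: [-0.5, 0.4, -0.3]
finger_gap: 0.0001
```

```bash
python3 - <<'E'
from plan import *
s=get_state();print(s['time'],s['tool_pos'],s['wrist_force'])
t,d=snap('side','60');t2,_=snap('top','60');cv2.imwrite('pics/f60.png',t);cv2.imwrite('pics/g60.png',t2)
crop(t,(70,290,250,180),3,'s60')
E
```

```text
28.9 [0.4756 0.187  0.2052] [-0.5401  0.4471 -0.3169]
```

View pics/s60.png

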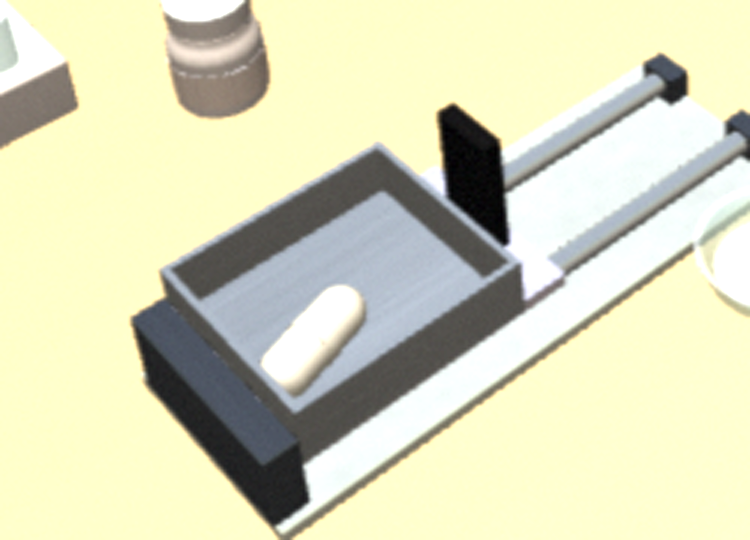

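View pics/g60.png

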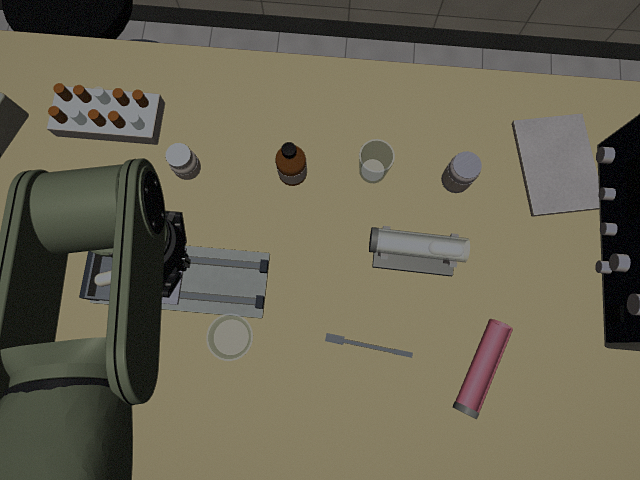

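The final views show the dish against the stop with the first bar in it. The tube is in its cradle at (420,245) with the second bar inside, and the bystanders are where they started. Handing in.

```bash
python3 -c "
from plant import order; print(order.close_job())"
```

```text
the job is handed in; nothing more can be done
None
```

The job is done and handed in, using about 29 s of the 72 s. The first bar is in the dish, the second is still in the tube back in its cradle, and the carriage is home against the stop.

- **Tipping:** I took the tube out and tilted it in small steps with the mouth about 16 mm inside the dish centre. I levelled it as soon as the first bar dropped in.
- **Laying back:** The tube went back in its cradle before I touched the carriage. The top camera shows the second bar fully inside, with its tip a few mm short of the rim.
- **Carriage:** I pushed the tab until the force rose from about 3 N to 16 N and it moved no further. The pictures show the dish against the stop with the bar lying in it.
- **At hand-in:** The gripper was clear of everything, the wrist force was about 0, and the other things on the bench looked unmoved.

One thing disagreed with the text: the bars only began to slide at about 28° and needed about 29° to keep moving, against the stated 15 to 26°. I checked for slip at 27°: the cap was where the tool's tilt predicted, so the tube had not turned in the grip.

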